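# Load the horn pattern into the pattern carousel

## Robot

A 6-joint arm with a two-finger parallel gripper is mounted at the origin on the work surface. World frame = base frame: x ahead of the robot, y to its left, z up, the work surface at z = 0. Lengths are in m, angles in rad, forces in N, time in s.
With the tool pointing down it reaches from about 0.425 to 0.95 m from the base axis. Payload 3.5 kg.
Tool frame: the origin (TCP) lies at the very end of the fingers, on their centre line; the grasp point (between the pads) lies 19 mm behind it (tcp_to_grasp is the distance from the TCP to the grasp point, in m); z points along the fingers, y is the direction in which the jaws open and shut (so a half turn about z gives the same grasp; the last joint's range is limited). The gripper opens to 85 mm and grips with 20 to 120 N. Pads are 22 mm wide; open, the fingers measure 114 mm over their backs; the gripper's body (76 mm by 85 mm) begins 54 mm behind the grasp point. The pads swing forward as they close: fully open they stand 13 mm farther back than shut.
Start: joints at [1.03, 0.286, 1.577, -0, 1.279, -0.15], TCP at [0.257, 0.624, 0.193] pointing down, gripper open.
Joint ranges: [-2.77, 2.77], [-0.9, 2.22], [0.21, 2.48], [-1.53, 4.67], [0.24, 2.81], [-2.84, 2.84]. Speed limits (rad/s): [2.79, 2.79, 3.14, 3.14, 3.14, 3.14].

## Interface

Orientations are given as a unit quaternion [x, y, z, w].
In Python, from plant import * gives the robot as it stands. The module is installed in compiled form; this text tells all that it offers.
- The arm moves only by the tool arm_command, never from a script. Its argument "steps" is a list of rows, each a list of 3 entries, a list of its own where there are three numbers: the turn, a rotation vector about the tool's x, y, z in rad, then the shift along the tool's x, y, z in m, then the gripper command: -1 is shut, 1 is fully open, values between are in proportion. A call has 1 to 12 rows; each row is the pose to reach, as a shift and turn from the pose measured when the call began, along the tool's axes at that moment; what a row does not reach only later rows make up. A row lasts 1/8 s, in which the tool goes at most 62.5 mm and 10.7 degrees, less where a joint would pass 70% of its speed; a pose out of reach is approached as far as the arm can. A call with a gripper value outside its range is refused whole. The fingers move at their own pace and stop on an object; "force" is the grip in N (left out, the last holds). Time passes only in rows, so rows that repeat a pose let the fingers close. It gives the time, the measured TCP pose, the force and the opening at its end, in the units of the state.
- get_state(): the state, without advancing time (a new reading comes with each control period).
- read_camera(name): name is "scene" or "top"; returns a dict with "frame" (384x512x3 uint8, red, green, blue), "vfov" (degrees; the focal length in pixels is half the picture's height over the tangent of half this angle, whatever the lens; pixels are square), "cx", "cy" (the principal point, pixels), "position" and "rotation" of the camera in the world. Camera axes: x right, y up, looking along -z (the intrinsics and any distortion apply to the point x, -y, -z); pixel columns grow to the right and rows downward; lengths in m; the calibration is good to about 2 mm. A picture is of the moment at which its call begins. There is no depth.
- sign_off(): hands the job in, once; it reports no verdict.
The state is a dict: "time": time; "qpos": joint angles; "dq": joint speeds; "joint_efforts": joint torques, N m; "eef_pos": TCP position; "tcp_rot": TCP orientation; "contact_force": force on the tool from outside, world axes, zero at the start; "wrist_torque": the same for the moment, N m; "opening": opening from 0.0 (shut) to 1.0 (fully open).
Only numpy, scipy, OpenCV 4.12 (cv2) and the standard library are available. Lean on these libraries where they do the work, as an engineer would, in place of code of your own. Each camera call takes 0.05 s, during which the arm holds its last target.

## Task

Turn the pattern carousel by its square knob until its one empty slot stands at the pointer at the front of the housing, and only then take the horn-shaped pattern (the one that tapers to a narrow top) from the stand and slide it down into that slot. Press it past the slot's spring clip until it bottoms on the hidden depth stop, firmly but without forcing it (well under 60 N), and leave it standing there with the slot still at the pointer. Leave the round-topped pattern in the stand and do not knock over or push about the other things on the bench.

Things in the scene. Friction and masses are not known exactly. Their poses are not given: they have to be found in the camera images.
- housing: Fixed carousel housing: grey base 270 x 270 x 25 mm, clear back and sides, clear roof (top 216 mm above the bench) over its rear only, from 30 mm in front of the carousel axis backwards; the front is open from above, for loading. Origin: underside centre, on the carousel's vertical axis. Its -x axis points to the front, where a dark diamond pointer lies on the base.
- load_point (a point): Loading point, fixed on the housing: 85 mm in front of the carousel axis (over the pointer), 112 mm above the bench. Axes as the housing's. When the empty slot stands at the pointer, slot coincides with it, axes parallel.
- carousel: Turning carousel, origin on its axis at bench level, axes as slot. White disc, 250 mm diameter, five radial slots 72 deg apart; four are filled with fixed white plates up to 188 mm above the bench. Turns either way with steady friction of 0.2 N m, no detents; the empty slot starts 1.7 to 3.14 rad from the pointer. A slot's mouth is 120 mm above the bench.
- slot (a point): Middle of the empty slot, 85 mm from the carousel axis, 112 mm above the bench. -x points outward along the slot (75 mm long), y across it. A fixed wall (inner face y = +6 mm) and a sprung clip (rests at y = -4 mm, gives up to 8 mm) hold a 12 mm plate centred on y = 0. Both flare to 22 mm apart at the mouth, 120 mm above the bench, and narrow to the full grip at 98 mm.
- clip: Sprung aluminium clip, one side of the empty slot; origin and axes as the carousel's. Pushing the pattern down through it takes a steady few N (under 12 N), no click; it will not fall in by its weight. Below is a hidden rigid depth stop, 48 to 68 mm above the bench, different each time and not given: feel for the sharp rise of force as the foot meets it.
- knob (a point): Centre of the black square hand knob, 40 x 40 x 40 mm, on the carousel axis above the roof: centre 244 mm, top 264 mm above the bench. Under it a round black collar, 52 mm diameter (top 224 mm). Turns with the carousel; its flat sides face along x and y, the same axes as slot's.
- horn_center (a point): Centre (half-way up) of the loose horn-shaped pattern: white rigid board, 12 mm thick (its x), 130 mm high (z), 0.10 to 0.20 kg, 70 mm wide (y) over the lower 70 mm, tapering above to 30 mm at the top (44 mm wide 25 mm below the top). Stands upright in one of the stand's two slots with 1.5 mm play. May go into the carousel either way round.
- horn_foot (a point): Middle of the horn-shaped pattern's lower edge, 65 mm below its centre; same axes.
- ear_center (a point): Centre (half-way up) of the other pattern in the stand: also white, 12 mm thick, 70 mm wide and 130 mm high, but with a half-round top. It stays in the stand.
- stand: Fixed plywood stand, 190 (x) x 100 (y) mm, origin at its underside centre; two slots, middles at x = -45 and +45 mm, long along y, floor 12 mm and wall tops 44 mm above the bench. Which pattern is in which slot varies; the stand may be on either side of the carousel.
- offcuts: Fixed grey bin of foam offcuts, 190 x 100 x 60 mm, contents up to 80 mm high, origin at the centre of its underside; on the other side of the carousel from the stand.
- tape: Bystander: roll of masking tape lying flat, 100 mm diameter, 25 mm high; origin at its underside.
- pincushion: Bystander: foam slab with pins, 70 x 110 mm, 43 mm high over the pins.
- spike: Bystander: white foam spike (cone) 142 mm high, 64 mm across its foot.
- knife: Bystander: hand tool 170 mm long lying on the bench.
Things that resemble listed ones, but are neither listed nor needed, are in the scene too. Leave any orange look-alike of the part that bears horn_center alone.

How it is judged:
On the way, in this order (a step that is already met when the one before it is completed fails the run):
1. the empty slot has been turned to the pointer and stands still, the horn pattern not yet in it (horizontal distance between slot and load_point below 0.009 m and linear speed of carousel below 0.02 m/s and angular speed of carousel below 0.05 rad/s and horizontal distance between horn_foot and slot above 0.03 m), for 0.2 s.
2. the horn pattern is in the empty slot at the pointer, down on the depth stop (horizontal distance between slot and load_point below 0.009 m and linear speed of carousel below 0.02 m/s and angular speed of carousel below 0.05 rad/s and horizontal distance between horn_foot and slot below 0.007 m and angle between horn_center's own z axis and vertical below 0.06 rad and z of horn_foot in the frame of stop_top below 0.002 m), for 0.2 s.
At the end, for the whole second after the job is handed in: Horn pattern released at rest in the empty slot: foot within 7 mm of the slot's middle, within 0.06 rad of upright, at most 2 mm above the depth stop; slot within 9 mm of the loading point; round-topped pattern within 15 mm of its start (all of step 2 and linear speed of horn below 0.02 m/s and distance of ear_center from where it was at the start of the episode below 0.015 m); the robot touches nothing.
It fails at once if the pattern is forced down on the depth stop with more than 60 N (contact force between horn and stop above 60 N).
It fails at once if the round-topped pattern is taken or pushed out of the stand (distance of ear_center from where it was at the start of the episode above 0.03 m).
It fails at once if another thing on the bench is pushed more than 30 mm or knocked over (distance of any of tape, pincushion, spike, knife from where it was at the start of the episode above 0.03 m or angle between any of tape, pincushion, spike's own z axis and vertical above 0.5 rad).
It also fails if it takes over 72 s, if anything falls off the work surface, if the arm or the gripper's body presses on something with over 40 N, if the wrist force passes 120 N, or if a joint passes its speed limit or range.

## Working session

There is one attempt and no reset: what is moved stays moved. The work goes in short steps, Python scripts to look and compute and a tool call to move; the robot and the scene stay as the last step left them, time stands still between calls to the robot, and variables do not carry over. Pictures are saved under pics/ and viewed, and the job is handed in when it is done.

Besides the shell and the picture viewer there is one more tool, called in YAML: its name, and indented under it one key for each argument. arm_command: Moves the arm, as the interface text tells. Its arguments: {"type":"object","properties":{"steps":{"type":"array"},"force":{"type":"number"}},"required":["steps"]}

```bash
mkdir -p pics
python3 - <<'E'
from plant import *
import cv2,numpy as np
for n in("scene","top"):
    c=read_camera(n); cv2.imwrite(f"pics/{n}0.png",c["frame"][:,:,::-1])
    cv2.imwrite(f"pics/{n}0b.png",cv2.resize(c["frame"][:,:,::-1],(800,600),interpolation=cv2.INTER_CUBIC))
    print({k:v for k,v in c.items() if k!="frame"})
print(get_state())
E
```

```text
{'vfov': 53.73467776313387, 'cx': 253.5103566462812, 'cy': 189.06503410444088, 'position': array([ 1.20574917, -0.78211173,  1.10713923]), 'rotation': array([0.35237012, 0.13796485, 0.33527025, 0.8627832 ])}
{'vfov': 43.93900434027644, 'cx': 257.36509833738705, 'cy': 201.10862425019565, 'position': array([ 0.39082626, -0.09566057,  1.83814288]), 'rotation': array([-0.04212314,  0.0373574 ,  0.70916773, -0.70278816])}
{'time': 0.1, 'qpos': array([ 1.02997171e+00,  2.87100302e-01,  1.57806341e+00,  1.50282356e-05,
        1.27860007e+00, -1.49983530e-01]), 'dq': array([-0.00122662, -0.0007668 , -0.00371583,  0.00013959,  0.00338786,
        0.00060485]), 'joint_efforts': array([ 1.40566492e-03, -4.07296872e+01, -2.93698651e+01, -7.06600576e-05,
        3.33607626e-03,  5.87774629e-07]), 'eef_pos': array([0.25675193, 0.62351728, 0.19175234]), 'tcp_rot': array([ 1.94181108e-01,  9.80965096e-01, -1.01901201e-03, -3.74314716e-04]), 'contact_force': array([-0.49089738,  0.05667344,  0.40208415]), 'wrist_torque': array([ 0.02758811,  0.07442153, -0.04611829]), 'opening': 0.9988153958174006}
```

View pics/scene0b.png

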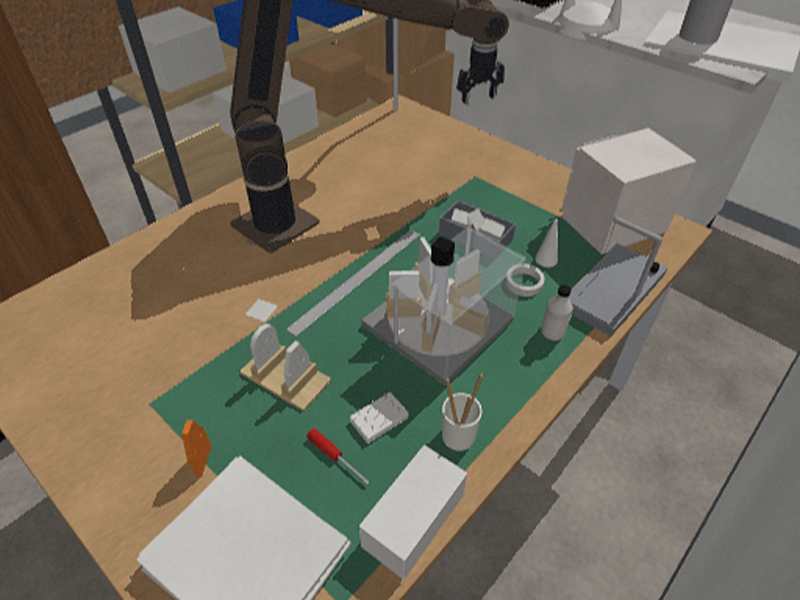

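View pics/top0b.png

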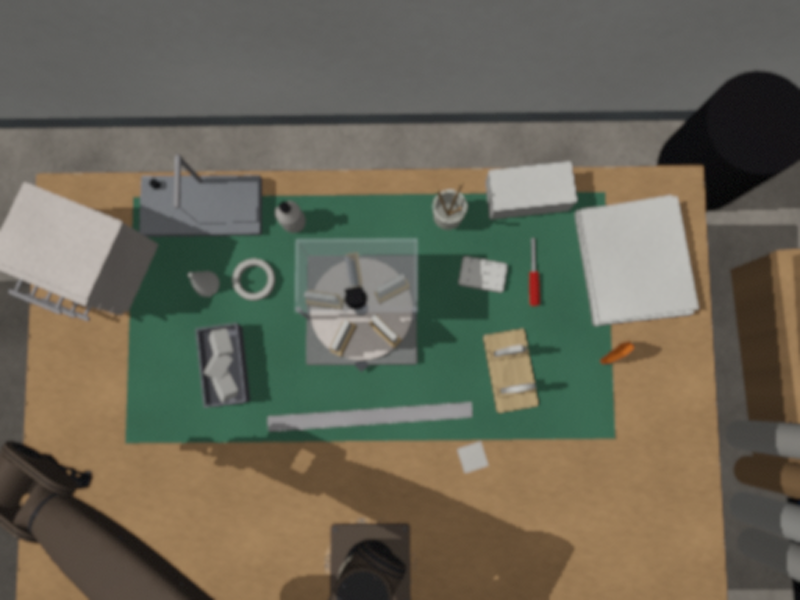

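```bash
cat > h.py <<'E'
from plant import *
import cv2,numpy as np
from scipy.spatial.transform import Rotation as R
def K(c):
    f=192/np.tan(np.radians(c["vfov"])/2); return f,c["cx"],c["cy"]
def ray(c,u,v):
    f,cx,cy=K(c); d=np.array([(u-cx)/f,-(v-cy)/f,-1]); return R.from_quat(c["rotation"]).apply(d)
def onz(c,u,v,z):
    d=ray(c,u,v); p=c["position"]; return (p+d*(z-p[2])/d[2])
def proj(c,P):
    f,cx,cy=K(c); q=R.from_quat(c["rotation"]).inv().apply(np.atleast_2d(P)-c["position"])
    return np.c_[cx-f*q[:,0]/q[:,2], cy+f*q[:,1]/q[:,2]]
def crop(c,name,x0,x1,y0,y1):
    im=c["frame"][y0:y1,x0:x1,::-1]; s=min(800/(x1-x0),600/(y1-y0))
    cv2.imwrite("pics/"+name,cv2.resize(im,None,fx=s,fy=s,interpolation=cv2.INTER_CUBIC)); print(name,s)
E
python3 - <<'E'
from h import *
import pickle
t=read_camera("top"); s=read_camera("scene"); pickle.dump((s,t),open("c0.pkl","wb"))
print({k for k in t})
crop(t,"t1.png",180,280,145,245); crop(s,"s1.png",225,345,140,250); crop(t,"t2.png",295,365,200,270); crop(s,"s2.png",145,225,195,270)
# check: base of robot (0,0) , pixel of base in both
print(proj(t,[0,0,0]),proj(s,[0,0,0]),proj(t,get_state()["eef_pos"]),proj(s,get_state()["eef_pos"]))
E
```

```text
{'cx', 'frame', 'position', 'vfov', 'cy', 'rotation'}
t1.png 6.0
s1.png 5.454545454545454
t2.png 8.571428571428571
s2.png 8.0
[[236.28473837 360.04047695]] [[176.58772206 142.52114295]] [[ 50.5063391  296.16867498]] [[305.79927295  73.70055246]]
```

View pics/t1.png

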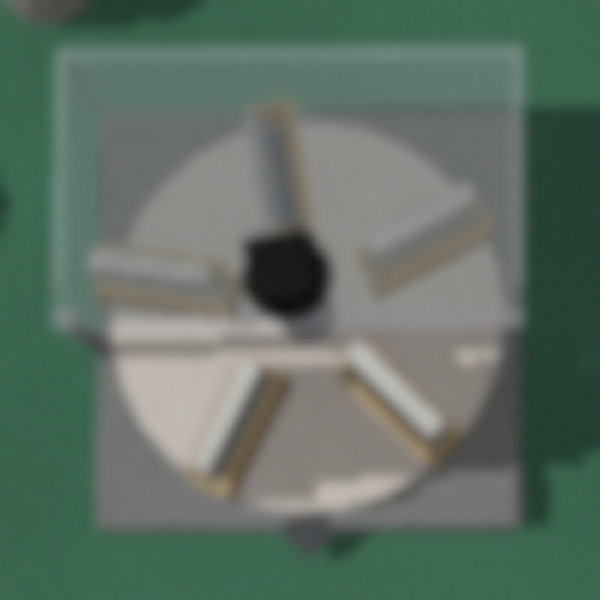

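View pics/s1.png

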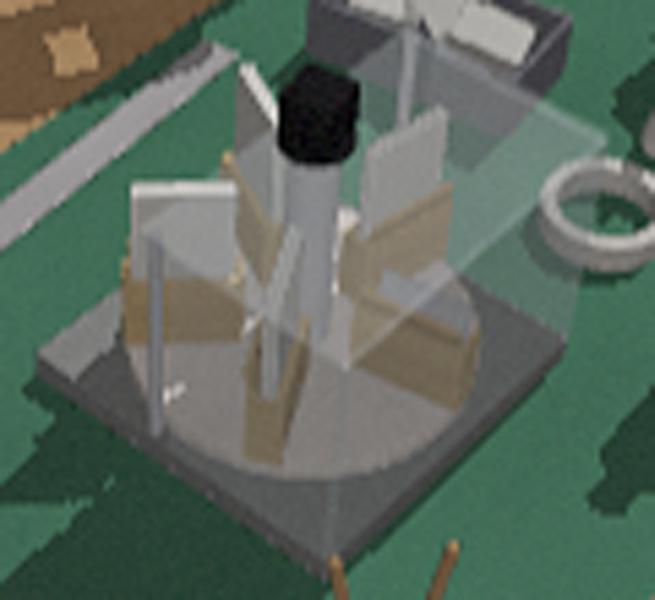

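View pics/t2.png

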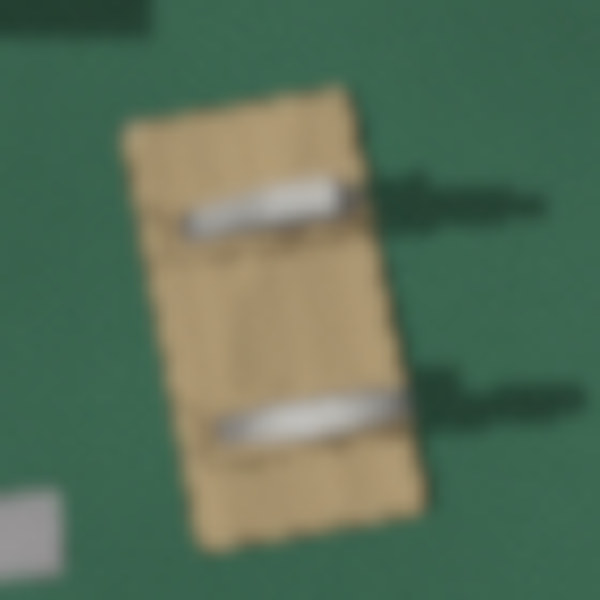

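View pics/s2.png

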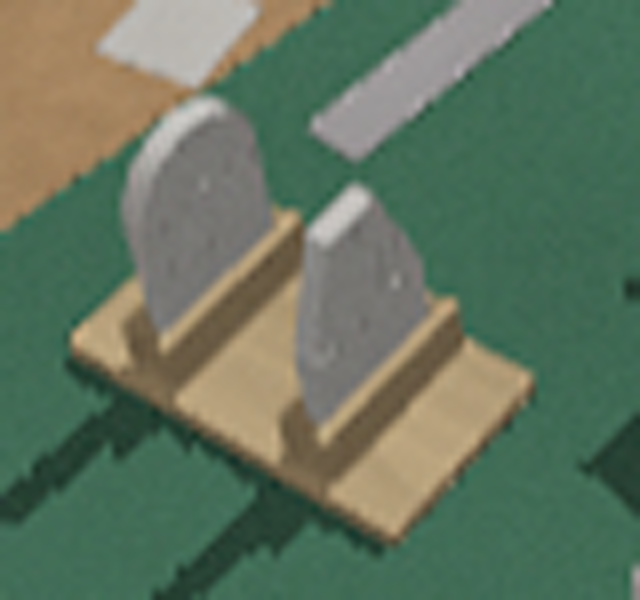

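```bash
cat > m1.py <<'E'
from h import *
import pickle
s,t=pickle.load(open("c0.pkl","rb"))
o=lambda x,y:(180+(x-2.5)/6,145+(y-2.5)/6)   # t1 px -> image
P=lambda x,y,z: onz(t,*o(x,y),z)
print("base corners",*[P(*q,.025)[:2].round(4) for q in((98,527),(522,527))],"ptr",P(308,530,.025)[:2].round(4))
# knob centroid dark masks
for c,n,(x0,x1,y0,y1) in((t,"top",(215,240,178,202)),(s,"scene",(272,294,150,172))):
    m=np.zeros((384,512),np.uint8); m[y0:y1,x0:x1]=(c["frame"][y0:y1,x0:x1].max(2)<50)*255
    M=cv2.moments(m,True); u,v=M["m10"]/M["m00"],M["m01"]/M["m00"]; print(n,M["m00"],u,v)
    print(cv2.minAreaRect(cv2.findNonZero(m)))
    print("knob@.264/.244",onz(c,u,v,.264).round(4),onz(c,u,v,.244).round(4))
for nm,a,b in(("L",(95,262),(215,275)),("R",(375,260),(470,193)),("BR",(355,348),(440,430)),("BL",(255,370),(205,475))):
    p,q=P(*a,.188)[:2],P(*b,.188)[:2]; 
    print(nm,p.round(4),q.round(4),np.linalg.norm(p-q).round(4),np.degrees(np.arctan2(*(q-p)[::-1])).round(1))
p,q=P(265,120,.12)[:2],P(288,215,.12)[:2];print("U",p,q,np.degrees(np.arctan2(*(p-q)[::-1])))
E
python3 m1.py
```

```text
base corners [0.4779 0.1508] [ 0.4754 -0.1183] ptr [0.4748 0.0174]
top 130.0 227.46153846153845 190.34615384615384
((227.5, 190.5), (13.0, 11.0), 90.0)
knob@.264/.244 [0.6058 0.0137 0.264 ] [0.6085 0.0151 0.244 ]
scene 228.0 282.9166666666667 160.82456140350877
((283.0, 160.5), (17.0, 14.0), 90.0)
knob@.264/.244 [ 0.6284 -0.0082  0.264 ] [0.6147 0.0102 0.244 ]
L [0.6246 0.1313] [0.6163 0.0612] 0.0706 -96.8
R [ 0.6242 -0.0322] [ 0.6632 -0.088 ] 0.0681 -55.0
BR [ 0.5727 -0.0203] [ 0.5244 -0.0694] 0.0688 -134.5
BL [0.5604 0.0378] [0.4995 0.0668] 0.0674 154.5
U [0.7208597  0.03718722] [0.66200825 0.02321987] 13.351121055068587
```

```bash
cat >> m1.py <<'E'
pts=[]
from scipy.optimize import least_squares
for nm,a,b,k in(("L",(95,262),(215,275),1),("R",(375,260),(470,193),-1),("BR",(355,348),(440,430),-2),("BL",(255,370),(205,475),2)):
    pts.append(((P(*a,.188)[:2]+P(*b,.188)[:2])/2,k))
f=lambda v:np.concatenate([v[:2]+.085*np.array([np.cos(v[2]+k*2*np.pi/5),np.sin(v[2]+k*2*np.pi/5)])-p for p,k in pts])
r=least_squares(f,[.61,.015,.15]);print(r.x,np.degrees(r.x[2]),r.fun.round(4))
E
python3 m1.py|tail -1
python3 - <<'E'
from h import *
import pickle
s,t=pickle.load(open("c0.pkl","rb"))
crop(t,"t3.png",205,255,165,202)
crop(s,"s3.png",265,305,145,175)
E
```

```text
[0.6066612  0.01422278 0.15721379] 9.007686674680922 [-0.0005  0.0019  0.0015 -0.0014 -0.002  -0.001   0.001   0.0005]
t3.png 16.0
s3.png 20.0
```

View pics/t3.png

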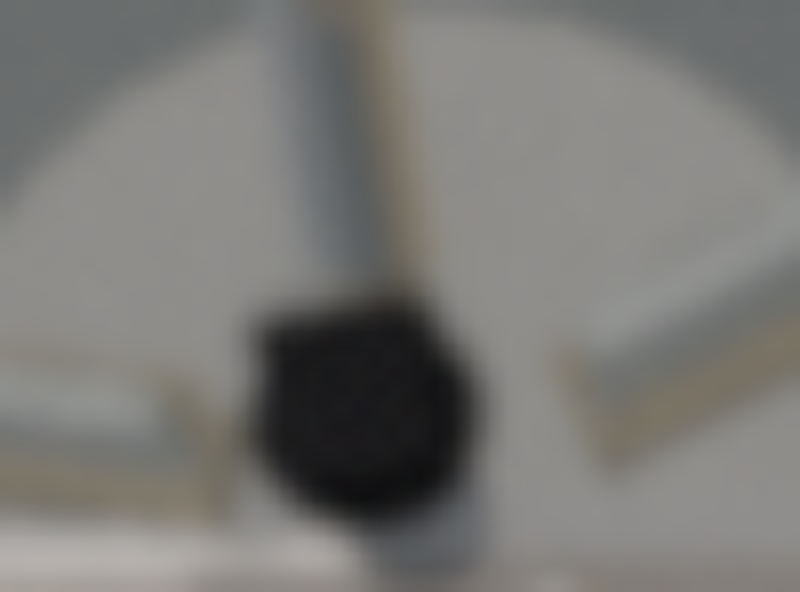

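View pics/s3.png

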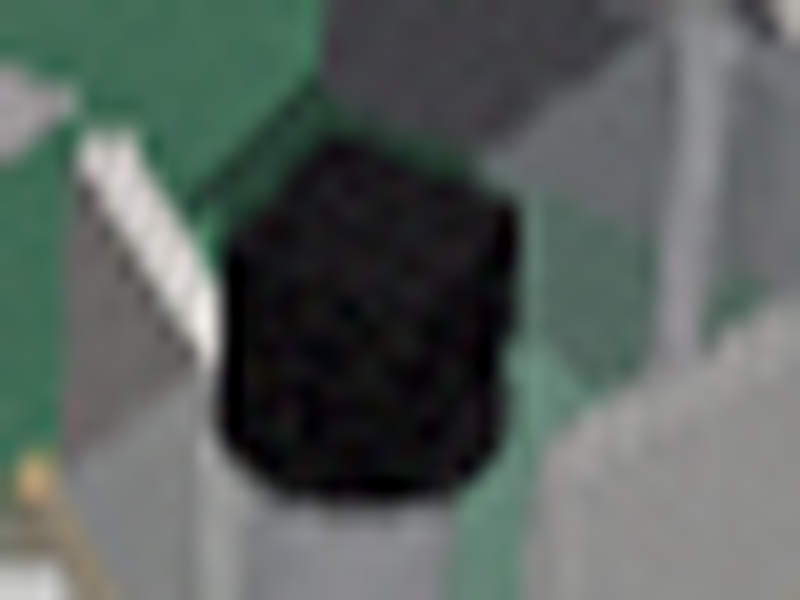

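```bash
cat >> h.py <<'E'
def go(x,y,z,psi_deg,st=None):
    st=st or get_state(); T=R.from_quat(st["tcp_rot"]); 
    Y=T.apply([0,1,0]); psi=np.degrees(np.arctan2(Y[1],Y[0]))
    p=np.radians(psi_deg); 
    G=R.from_matrix(np.c_[[-np.sin(p),np.cos(p),0],[np.cos(p),np.sin(p),0],[0,0,-1]]*1.0)
    G=R.from_matrix(np.array([[np.cos(p+np.pi/2),np.cos(p),0],[np.sin(p+np.pi/2),np.sin(p),0],[0,0,-1]]))
    print("t",round(st["time"],2),"pos",st["eef_pos"].round(4),"psi",psi.round(2),"F",st["contact_force"].round(1),"q6",st["qpos"][5].round(2))
    print("turn",(T.inv()*G).as_rotvec().round(4).tolist(),"shift",T.inv().apply(np.array([x,y,z])-st["eef_pos"]).round(4).tolist())
E
python3 -c "
from h import *
go(.608,.015,.36,-80.5)
go(.608,.015,.36,0)"
```

```text
t 0.2 pos [0.2568 0.6237 0.1921] psi 67.61 F [-0.6 -0.1 -0.9] q6 -0.15
turn [-0.0008, 0.0018, 2.585] shift [-0.5565, -0.4293, -0.1673]
t 0.2 pos [0.2568 0.6237 0.1921] psi 67.61 F [-0.6 -0.1 -0.9] q6 -0.15
turn [-0.0014, 0.0007, 1.18] shift [-0.5565, -0.4293, -0.1673]
```

arm_command:
  steps:
    - [[0,0,0.1],[0,0,-0.06],1]
    - [[0,0,0.3],[-0.03,-0.03,-0.12],1]
    - [[0,0,2.585],[-0.5565,-0.4293,-0.1673],1]
    - [[0,0,2.585],[-0.5565,-0.4293,-0.1673],1]
    - [[0,0,2.585],[-0.5565,-0.4293,-0.1673],1]
    - [[0,0,2.585],[-0.5565,-0.4293,-0.1673],1]
    - [[0,0,2.585],[-0.5565,-0.4293,-0.1673],1]
    - [[0,0,2.585],[-0.5565,-0.4293,-0.1673],1]
    - [[0,0,2.585],[-0.5565,-0.4293,-0.1673],1]
    - [[0,0,2.585],[-0.5565,-0.4293,-0.1673],1]
    - [[0,0,2.585],[-0.5565,-0.4293,-0.1673],1]
    - [[0,0,2.585],[-0.5565,-0.4293,-0.1673],1]
  force: 30

```text
time: 1.7
eef_pos: [0.5862, 0.0513, 0.3563]
tcp_rot: [0.958, 0.287, -0.0, 0.0]
contact_force: [1.1, -0.1, -0.1]
opening: 0.998
```

```bash
python3 -c "
from h import *
go(.608,.015,.33,-80.5)"
```

```text
t 1.7 pos [0.5862 0.0513 0.3563] psi -56.66 F [ 1.1 -0.1 -0.1] q6 0.9
turn [0.0008, 0.001, 0.4161] shift [-0.0018, 0.0423, 0.0263]
```

arm_command:
  steps:
    - [[0,0,0.416],[-0.0018,0.0423,0.026],1]
    - [[0,0,0.416],[-0.0018,0.0423,0.026],1]
    - [[0,0,0.416],[-0.0018,0.0423,0.026],1]
    - [[0,0,0.416],[-0.0018,0.0423,0.026],1]

```text
time: 2.2
eef_pos: [0.6079, 0.0148, 0.3299]
tcp_rot: [0.997, 0.083, -0.001, 0.0]
contact_force: [-0.2, -0.1, -0.3]
opening: 1.0
```

```bash
python3 -c "
from h import *
go(.608,.015,.234,-80.5)
t=read_camera('top');s=read_camera('scene')
crop(s,'s4.png',265,325,115,175);crop(t,'t4.png',190,270,150,210)"
```

```text
t 2.2 pos [0.6079 0.0148 0.3299] psi -80.48 F [-0.2 -0.1 -0.3] q6 1.26
turn [0.0007, 0.0014, 0.0004] shift [0.0003, -0.0003, 0.0959]
s4.png 10.0
t4.png 10.0
```

View pics/s4.png

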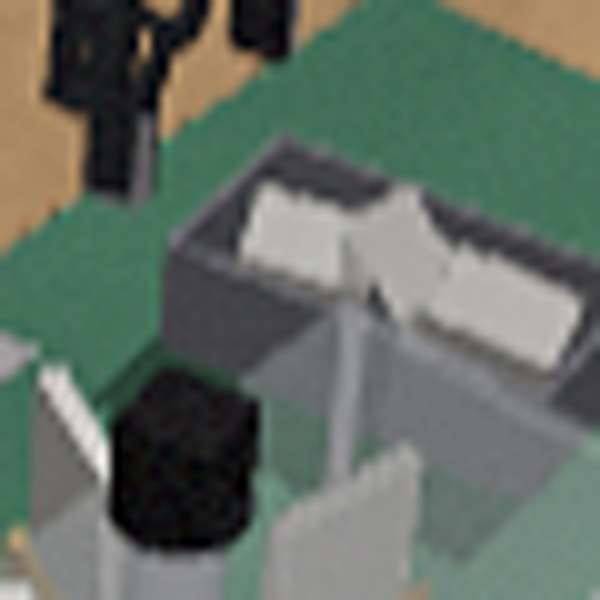

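arm_command:
  steps:
    - [[0,0,0],[0,0,0.05],1]
    - [[0,0,0],[0,0,0.096],1]
    - [[0,0,0],[0,0,0.096],1]
    - [[0,0,0],[0,0,0.096],-1]
    - [[0,0,0],[0,0,0.096],-1]
    - [[0,0,0],[0,0,0.096],-1]
    - [[0,0,0],[0,0,0.096],-1]
    - [[0,0,0],[0,0,0.096],-1]
  force: 30

```text
time: 3.3
eef_pos: [0.6079, 0.015, 0.2345]
tcp_rot: [0.997, 0.083, -0.0, 0.001]
contact_force: [-0.6, -0.1, 0.1]
opening: 0.001
```

```bash
python3 -c "
from h import *
go(.608,.015,.234,-80.5);print(get_state()['wrist_torque'])"
```

```text
t 3.3 pos [0.6079 0.015  0.2345] psi -80.44 F [-0.6 -0.1  0.1] q6 1.26
turn [0.001, 0.0005, 0.0011] shift [0.0001, -0.0, 0.0005]
[-0.02067903 -0.03998376  0.07608643]
```

```bash
python3 -c "
from h import *
t=read_camera('top');s=read_camera('scene')
crop(s,'s5.png',235,325,115,200);crop(t,'t5.png',180,280,140,215)"
```

```text
s5.png 7.0588235294117645
t5.png 8.0
```

View pics/s5.png

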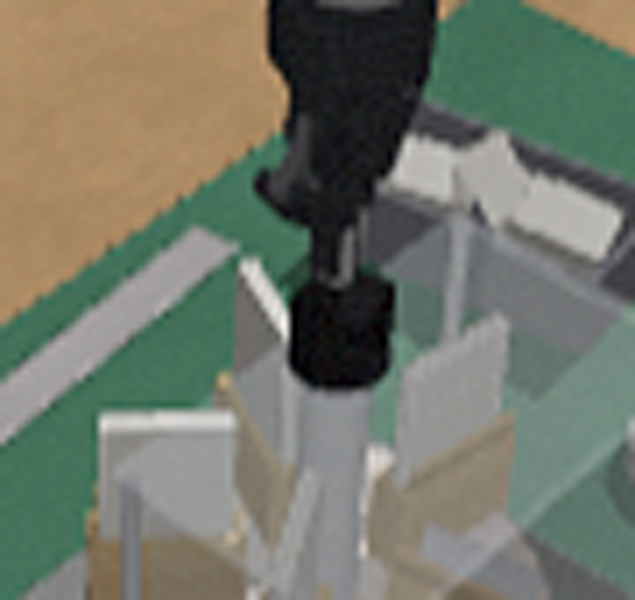

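View pics/t5.png

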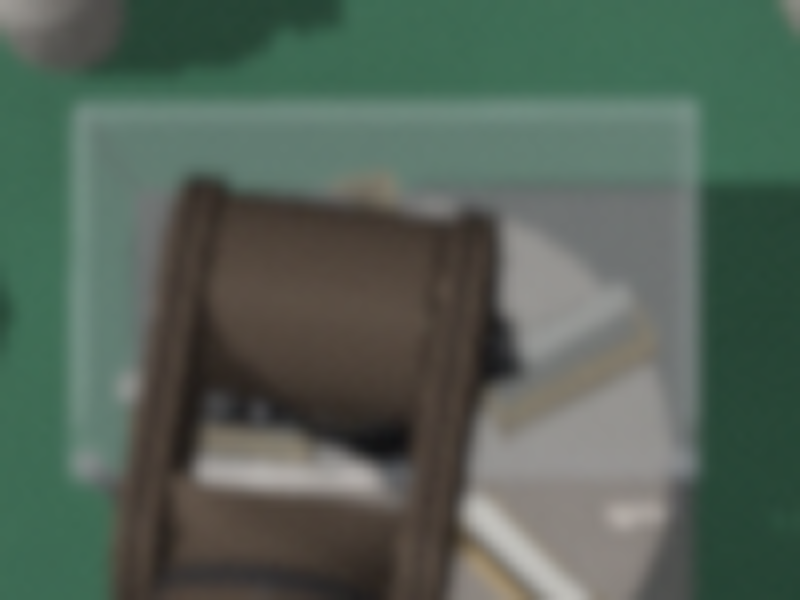

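```bash
python3 -c "
from h import *
s=read_camera('scene');t=read_camera('top')
P=np.array([[.608,.015,z] for z in(.2345,.264,.3,0)])
print((proj(s,P)-[235,115])*7.06, (proj(t,P)-[180,140])*8)
print((proj(s,P)))
# knob centre ray points
for z in (.2,.244,.264): print(onz(s,282.9,160.8,z), onz(t,227.46,190.35,z))
print(get_state()['eef_pos'],get_state()['opening'])
"
```

```text
[[333.01532149 327.20829025]
 [336.19255398 281.36815869]
 [340.21250396 223.36955875]
 [310.96411168 645.35635206]] [[381.5018172  406.9152414 ]
 [376.611251   397.47409993]
 [370.39305682 385.46999888]
 [414.86978927 471.33145249]]
[[282.16930899 161.34678332]
 [282.61934192 154.85384684]
 [283.18873994 146.6387477 ]
 [279.04590817 206.41024817]]
[0.58441832 0.05060485 0.2       ] [0.61448276 0.01816929 0.2       ]
[0.61455543 0.01021465 0.244     ] [0.60847541 0.01511186 0.244     ]
[ 0.62825412 -0.00814453  0.264     ] [0.6057448  0.01372212 0.264     ]
[0.60774361 0.01498625 0.23412737] 0.002090505244568252
```

arm_command:
  steps:
    - [[0,0,0],[0,0,-0.05],-1]
    - [[0,0,0],[0,0,-0.08],-1]
    - [[0,0,0],[0,0,-0.08],-1]

```text
time: 3.88
eef_pos: [0.6093, 0.0149, 0.318]
tcp_rot: [0.997, 0.083, 0.003, 0.001]
contact_force: [-0.3, -0.1, -0.4]
opening: 0.002
```

```bash
python3 -c "
from h import *
import plant
print([k for k in dir(plant) if k[0]!='_'])
s=read_camera('scene');t=read_camera('top');e=get_state()['eef_pos'];print(e,get_state()['opening'])
crop(s,'s6.png',235,325,75,160)
print((proj(s,[e,e+[0,0,.03]])-[235,75])*7.06)
"
```

```text
['Unreachable', 'get_state', 'read_camera', 'sign_off', 'tcp_to_grasp']
[0.60755703 0.01509511 0.31334758] 0.0003320444250893822
s6.png 7.0588235294117645
[[341.14485294 483.17255449]
 [344.66320872 432.25288192]]
```

View pics/s6.png

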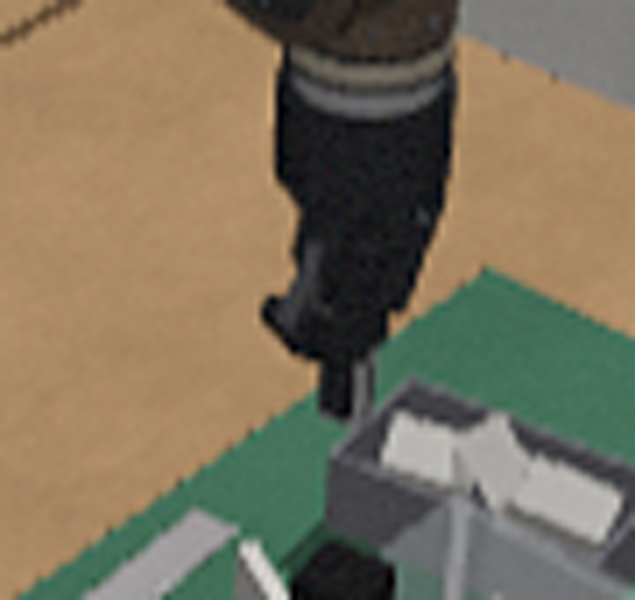

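```bash
python3 -c "
from h import *
import pickle
s,t=pickle.load(open('c0.pkl','rb'))
crop(s,'s7.png',270,350,0,70);crop(t,'t7.png',0,80,270,330)
e=np.array([.2568,.6235,.192]);Y=np.array([np.cos(1.18),np.sin(1.18),0])
for z in(0,.013,.04,.06): print(z,((proj(s,[e+[0,0,z],e+.0425*Y+[0,0,z],e-.0425*Y+[0,0,z]])-[270,0])*8.571).round(0).tolist(),((proj(t,[e+[0,0,z],e+.0425*Y+[0,0,z],e-.0425*Y+[0,0,z]])-[0,270])*10).round(0).tolist())
"
```

```text
s7.png 8.571428571428571
t7.png 10.0
0 [[307.0, 632.0], [371.0, 616.0], [241.0, 648.0]] [[506.0, 262.0], [393.0, 215.0], [619.0, 309.0]]
0.013 [[309.0, 611.0], [374.0, 595.0], [243.0, 627.0]] [[489.0, 265.0], [375.0, 218.0], [603.0, 313.0]]
0.04 [[313.0, 566.0], [379.0, 550.0], [247.0, 582.0]] [[453.0, 272.0], [338.0, 224.0], [569.0, 321.0]]
0.06 [[317.0, 532.0], [383.0, 516.0], [250.0, 548.0]] [[426.0, 277.0], [309.0, 229.0], [543.0, 327.0]]
```

View pics/s7.png

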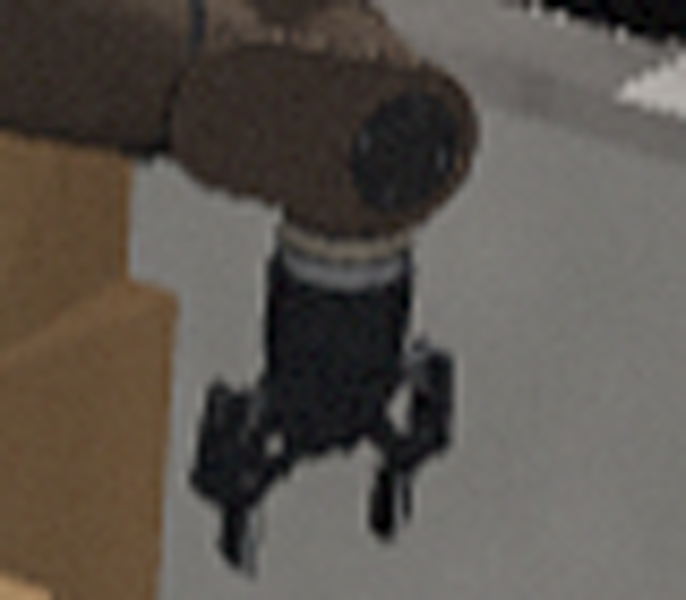

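View pics/t7.png

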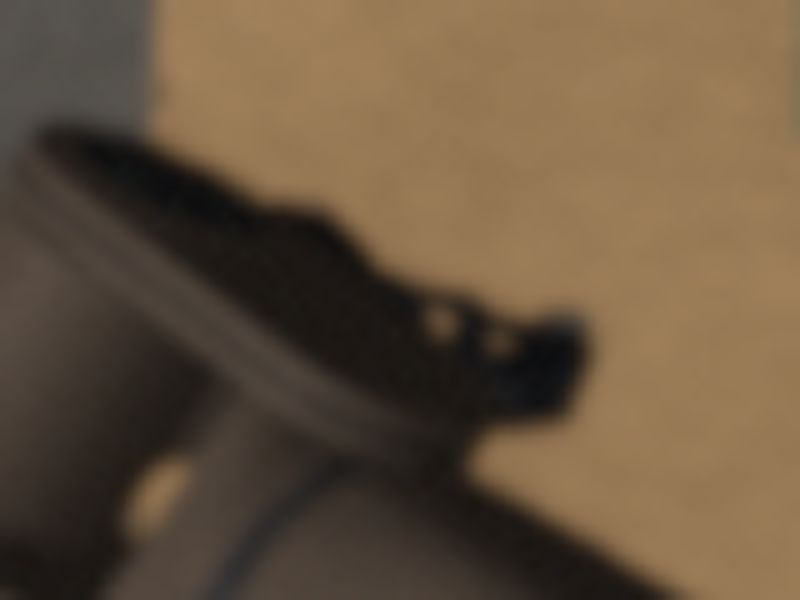

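```bash
python3 -c "
from h import *
import plant
print(plant.tcp_to_grasp)
s=read_camera('scene');e=get_state()['eef_pos'];print(e)
f=s['frame'][125:140,274:294].sum(2);print(f)
for z in(.03,.035,.04,.045): print(z,proj(s,e+[0,0,z]))
"
```

```text
0.0187
[0.60715925 0.01514878 0.31228058]
[[399 165  47  62  57  54  37  69  68  83  74  64  67 149 229 271 269 273
  261 261]
 [421 352 231 183 115  29  51  82  73  71  58  68  87 175 277 274 271 259
  270 268]
 [404 423 371 344 332 258  67  65  50  63  77 176 174 202 276 280 267 262
  269 281]
 [406 397 410 407 427 401  57  61  89  92  61 288 221 216 264 270 271 262
  295 295]
 [406 398 404 409 417 414  73  68  87  56  56 318 236 215 271 270 264 311
  316 248]
 [410 398 405 408 386 337  52  78  83  85  80 317 229 235 275 264 317 308
  252 191]
 [401 396 384 362 306 255  71  69  81  66 120 318 197 276 273 313 311 208
  178 205]
 [404 380 316 265 275 235  70  82 105  69 124 308 165 287 316 308 216 168
  170 197]
 [377 326 276 265 274 263  57  72 108  72 116 308 194 320 310 211 239 383
  369 238]
 [295 273 271 278 271 287 158 170  80  38 180 298 226 317 220 178 312 533
  526 458]
 [273 274 279 275 277 277 265 270 225 149 274 299 219 222 200 175 430 567
  553 556]
 [286 270 274 280 274 279 282 279 296 265 308 254 190 189 201 174 545 551
  552 548]
 [284 285 285 284 276 273 286 277 298 315 260 185 202 205 193 258 573 547
  546 541]
 [279 278 282 275 276 278 268 282 353 304 190 192 190 196 189 431 563 548
  543 546]
 [279 280 275 281 282 278 278 286 314 245 247 210 194 184 190 516 561 551
  544 543]]
0.03 [[283.71736618 136.42846408]]
0.035 [[283.80174221 135.20366221]]
0.04 [[283.88660632 133.97177532]]
0.045 [[283.97196277 132.73274173]]
```

arm_command:
  steps:
    - [[0,0,0],[0,0,0],1]
    - [[0,0,0],[0,0,0],1]
    - [[0,0,0],[0,0,0],1]
    - [[0,0,0],[0,0,0],1]
    - [[0,0,0],[0,0,0],1]
    - [[0,0,0],[0,0,0.05],1]
    - [[0,0,0],[0,0,0.08],1]
    - [[0,0,0],[0,0,0.09],1]

```text
time: 5.03
eef_pos: [0.6055, 0.0153, 0.2197]
tcp_rot: [0.997, 0.083, -0.004, -0.0]
contact_force: [-0.6, 0.1, -0.4]
opening: 1.001
```

```bash
python3 -c "
from h import *
go(.608,.015,.197,-80.5)
s=read_camera('scene');t=read_camera('top')
crop(s,'s8.png',255,325,105,175);go(.608,.015,.197,-80.5)"
```

```text
t 5.03 pos [0.6055 0.0153 0.2197] psi -80.44 F [-0.6  0.1 -0.4] q6 1.26
turn [-0.0013, 0.0079, 0.001] shift [0.0026, 0.0007, 0.0226]
s8.png 8.571428571428571
t 5.12 pos [0.6065 0.0152 0.2215] psi -80.43 F [-0.2  0.1  1.1] q6 1.26
turn [-0.0005, 0.0053, 0.0011] shift [0.0016, 0.0004, 0.0245]
```

View pics/s8.png

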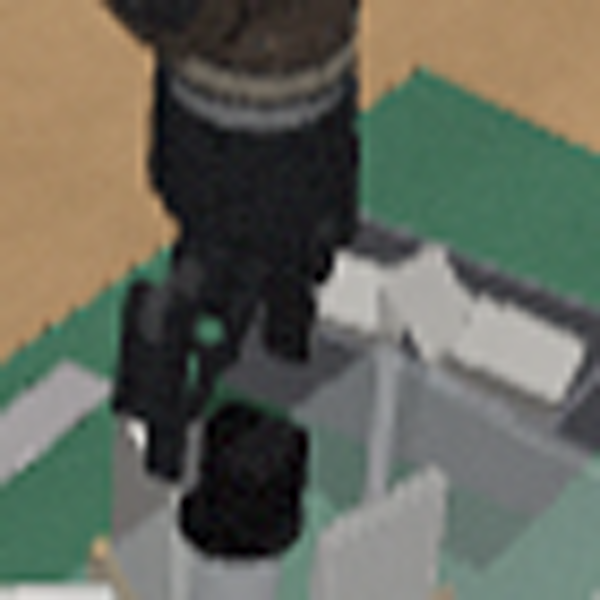

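arm_command:
  steps:
    - [[0,0,0],[0.0016,0.0004,0.012],1]
    - [[0,0,0],[0.0016,0.0004,0.025],1]
    - [[0,0,0],[0.0016,0.0004,0.025],-1]
    - [[0,0,0],[0.0016,0.0004,0.025],-1]
    - [[0,0,0],[0.0016,0.0004,0.025],-1]
    - [[0,0,0],[0.0016,0.0004,0.025],-1]

```text
time: 5.88
eef_pos: [0.6079, 0.0171, 0.1976]
tcp_rot: [0.997, 0.083, -0.002, -0.002]
contact_force: [-1.1, 4.9, 1.9]
opening: 0.461
```

```bash
python3 -c "
from h import *
go(.608,.015,.197,-80.5);print(get_state()['wrist_torque'])"
```

```text
t 5.88 pos [0.6079 0.0171 0.1976] psi -80.47 F [-1.1  4.9  1.9] q6 1.26
turn [-0.0046, 0.0044, 0.0005] shift [-0.0003, 0.0021, 0.0006]
[ 0.75748599  0.25060845 -0.19219143]
```

arm_command:
  steps:
    - [[0,0,-0.12],[0,0,0],-1]
    - [[0,0,-0.27],[0,0,0],-1]
    - [[0,0,-0.42],[0,0,0],-1]
    - [[0,0,-0.57],[0,0,0],-1]
    - [[0,0,-0.72],[0,0,0],-1]
    - [[0,0,-0.87],[0,0,0],-1]
    - [[0,0,-1.02],[0,0,0],-1]
    - [[0,0,-1.17],[0,0,0],-1]
    - [[0,0,-1.32],[0,0,0],-1]
    - [[0,0,-1.42],[0,0,0],-1]
    - [[0,0,-1.48],[0,0,0],-1]
    - [[0,0,-1.48],[0,0,0],-1]
  force: 40

```text
time: 7.38
eef_pos: [0.6131, 0.0133, 0.1976]
tcp_rot: [0.68, 0.733, 0.001, 0.004]
contact_force: [18.6, -7.9, -9.2]
opening: 0.461
```

```bash
python3 -c "
from h import *
go(.609,.017,.197,88.5);print(get_state()['wrist_torque'],get_state()['opening'])"
```

```text
t 7.38 pos [0.6131 0.0133 0.1976] psi 4.32 F [18.6 -7.9 -9.2] q6 -0.22
turn [0.0033, 0.0089, -1.4692] shift [0.004, -0.0038, 0.0005]
[-1.23471303 -1.64504898  0.09086747] 0.46098592533281507
```

arm_command:
  steps:
    - [[0,0,-0.12],[0.0003,0.0003,0],-1]
    - [[0,0,-0.27],[0.0007,0.0007,0],-1]
    - [[0,0,-0.42],[0.001,0.001,0],-1]
    - [[0,0,-0.57],[0.0015,0.0015,0],-1]
    - [[0,0,-0.72],[0.002,0.002,0],-1]
    - [[0,0,-0.87],[0.0025,0.0025,0],-1]
    - [[0,0,-1.02],[0.003,0.003,0],-1]
    - [[0,0,-1.17],[0.0035,0.003,0],-1]
    - [[0,0,-1.32],[0.004,0.0035,0],-1]
    - [[0,0,-1.44],[0.004,0.0035,0],-1]
    - [[0,0,-1.487],[0.0042,0.0038,0],-1]
    - [[0,0,-1.487],[0.0042,0.0038,0],-1]

```text
time: 8.88
eef_pos: [0.6172, 0.0175, 0.1975]
tcp_rot: [0.005, 1.0, -0.001, 0.005]
contact_force: [4.9, -3.7, -3.1]
opening: 0.46
```

```bash
python3 -c "
from h import *
go(.609,.017,.197,88.5);print(get_state()['wrist_torque'],get_state()['opening'])
t=read_camera('top');crop(t,'t9.png',180,280,145,245);s=read_camera('scene');crop(s,'s9.png',225,345,140,250)"
```

```text
t 8.88 pos [0.6172 0.0175 0.1975] psi 89.46 F [ 4.9 -3.7 -3.1] q6 -1.7
turn [-0.0022, 0.0096, 0.0168] shift [0.0082, -0.0006, 0.0004]
[ 0.68787667 -0.35790756  0.20356162] 0.46026738532035166
t9.png 6.0
s9.png 5.454545454545454
```

View pics/t9.png

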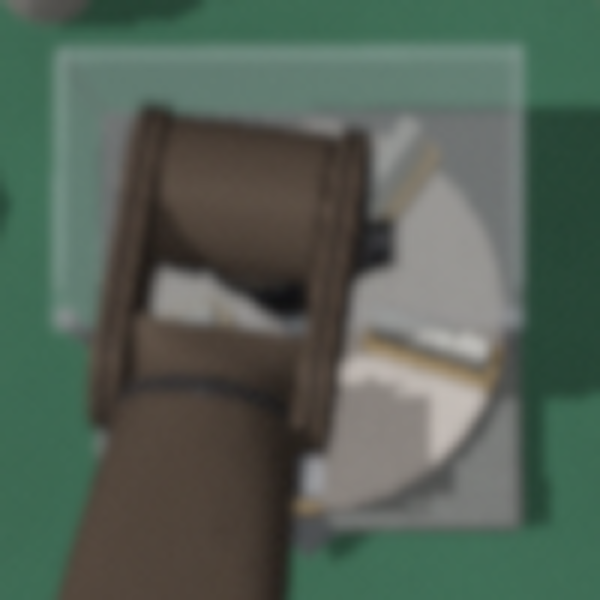

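arm_command:
  steps:
    - [[0,0,0],[0,0,0],1]
    - [[0,0,0],[0,0,0],1]
    - [[0,0,0],[0,0,0],1]
    - [[0,0,0],[0,0,0],1]
    - [[0,0,0],[0,0,-0.06],1]
    - [[0,0,0],[0,0,-0.12],1]
    - [[0,0,0],[0,-0.06,-0.18],1]
    - [[0,0,0],[0,-0.12,-0.18],1]
    - [[0,0,0],[0,-0.18,-0.18],1]
    - [[0,0,0],[0,-0.24,-0.18],1]
    - [[0,0,0],[0,-0.28,-0.18],1]
    - [[0,0,0],[0,-0.28,-0.18],1]

```text
time: 10.48
eef_pos: [0.612, -0.2655, 0.377]
tcp_rot: [0.007, 1.0, -0.001, 0.004]
contact_force: [0.1, -0.1, 0.9]
opening: 0.999
```

```bash
python3 -c "
from h import *
import pickle
go(.609,.017,.197,88.5)
t=read_camera('top');crop(t,'t10.png',180,280,145,245);s=read_camera('scene');crop(s,'s10.png',225,345,140,250)
pickle.dump((s,t),open('c1.pkl','wb'))"
```

```text
t 10.47 pos [ 0.612  -0.2655  0.377 ] psi 89.17 F [ 0.1 -0.1  0.9] q6 -2.12
turn [-0.0022, 0.008, 0.0117] shift [0.0085, 0.2828, 0.1793]
t10.png 6.0
s10.png 5.454545454545454
```

View pics/t10.png

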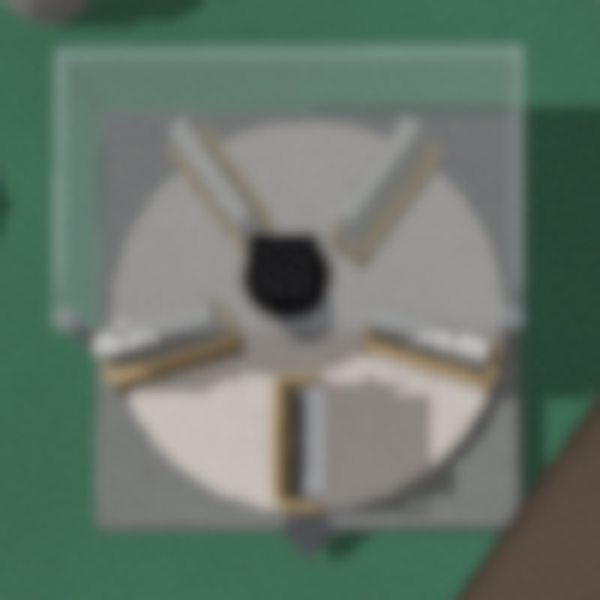

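View pics/s10.png

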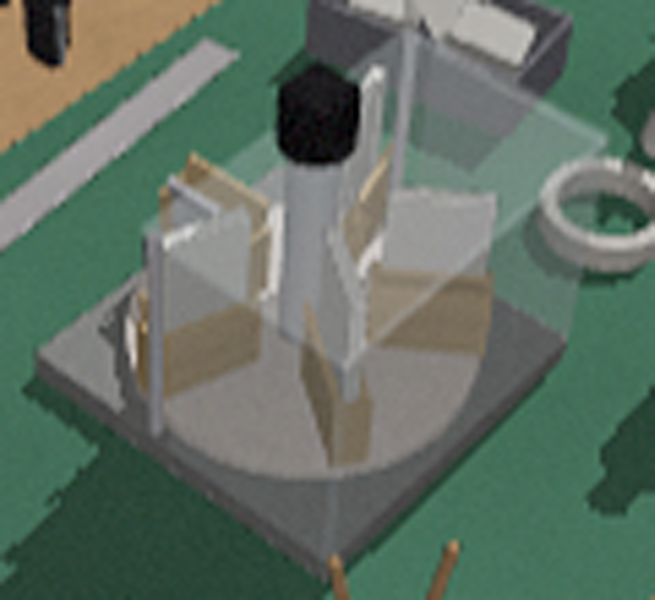

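```bash
cat > m2.py <<'E'
from h import *
import pickle
from scipy.optimize import least_squares
s,t=pickle.load(open("c1.pkl","rb"))
P=lambda x,y,z: onz(t,180+(x-2.5)/6,145+(y-2.5)/6,z)
pts=[]
for nm,a,b,k in(("L",(97,348),(213,315),-1),("R",(375,325),(490,350),1),("UR",(410,128),(350,230),2),("UL",(180,125),(248,225),-2)):
    p,q=P(*a,.188)[:2],P(*b,.188)[:2]; pts.append(((p+q)/2,k)); print(nm,np.linalg.norm(p-q).round(4),((p+q)/2).round(4))
f=lambda v:np.concatenate([v[:2]+.085*np.array([np.cos(v[2]+k*2*np.pi/5),np.sin(v[2]+k*2*np.pi/5)])-p for p,k in pts])
r=least_squares(f,[.61,.015,3.1]);print(r.x.round(4),np.degrees(r.x[2]),r.fun.round(4))
for n,q in(("wallin-far",(292,382)),("wallin-near",(290,505)),("clip-far",(315,385)),("clip-near",(312,495)),("wallout",(277,440)),("clipout",(326,440)),("cliptop L",(303,440))): print(n,P(*q,.12)[:2].round(4))
print("ptr",[P(*q,.027)[:2].round(4) for q in((287,528),(333,528),(310,552))])
print("base",[P(*q,.025)[:2].round(4) for q in((97,528),(522,527))])
E
python3 m2.py
python3 - <<'E'
from h import *
import pickle
s,t=pickle.load(open("c1.pkl","rb"))
crop(t,"t11.png",215,250,200,240)
E
```

```text
L 0.0701 [0.5834 0.0961]
R 0.0685 [ 0.5784 -0.0654]
UR 0.0698 [ 0.6721 -0.0354]
UL 0.0718 [0.6755 0.0619]
[0.6061 0.0149 3.1127] 178.3433301462402 [-0.0012  0.0004 -0.0009  0.0003  0.0013 -0.0016  0.0008  0.001 ]
wallin-far [0.5598 0.021 ]
wallin-near [0.4855 0.0223]
clip-far [0.5579 0.0071]
clip-near [0.4914 0.009 ]
wallout [0.5248 0.0301]
clipout [5.245e-01 5.000e-04]
cliptop L [0.5246 0.0144]
ptr [array([0.4761, 0.0306]), array([0.4758, 0.0014]), array([0.4607, 0.0161])]
base [array([0.4772, 0.1514]), array([ 0.4754, -0.1183])]
t11.png 15.0
```

View pics/t11.png

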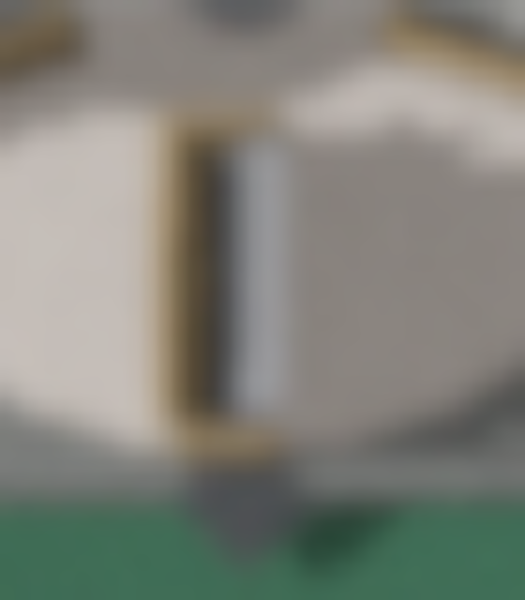

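Run:
```python
from h import *
import pickle
s,t=pickle.load(open("c0.pkl","rb"))
k=8.5714
P=lambda x,y,z: onz(t,295+(x-k/2+.5)/k,200+(y-k/2+.5)/k,z)
C=np.array([P(*q,.012)[:2] for q in((125,122),(345,88),(427,513),(205,552))]);print(C.round(4))
print("sizes",[np.linalg.norm(C[i]-C[i-1]).round(4) for i in range(4)]);o=C.mean(0)
ax=(C[0]+C[1]-C[2]-C[3]);ax/=np.linalg.norm(ax);print("o",o.round(4),"head",np.degrees(np.arctan2(ax[1],ax[0])), "horn",(o+.045*ax).round(4),"ear",(o-.045*ax).round(4))
# white masks of pattern in top
crop(t,"t12.png",312,342,212,235)
print("top ridge", [P(*q,.142)[:2].round(4) for q in((290,205),(340,192))])
ks=8; Q=lambda x,y,z: onz(s,145+(x-3.5)/ks,195+(y-3.5)/ks,z)
print("scene top ridge",[Q(*q,.142)[:2].round(4) for q in((312,240),(360,188),(370,193),(325,245))])
```

```text
[[ 0.5461 -0.283 ]
 [ 0.5605 -0.382 ]
 [ 0.3708 -0.4133]
 [ 0.3545 -0.3144]]
sizes [np.float64(0.1942), np.float64(0.1001), np.float64(0.1923), np.float64(0.1002)]
o [ 0.458  -0.3482] head 9.340383902114004 horn [ 0.5024 -0.3409] ear [ 0.4136 -0.3555]
t12.png 26.08695652173913
top ridge [array([ 0.4998, -0.3375]), array([ 0.5051, -0.3584])]
scene top ridge [array([ 0.5053, -0.359 ]), array([ 0.4986, -0.3276]), array([ 0.5037, -0.3265]), array([ 0.5112, -0.3571])]
```

View pics/t12.png

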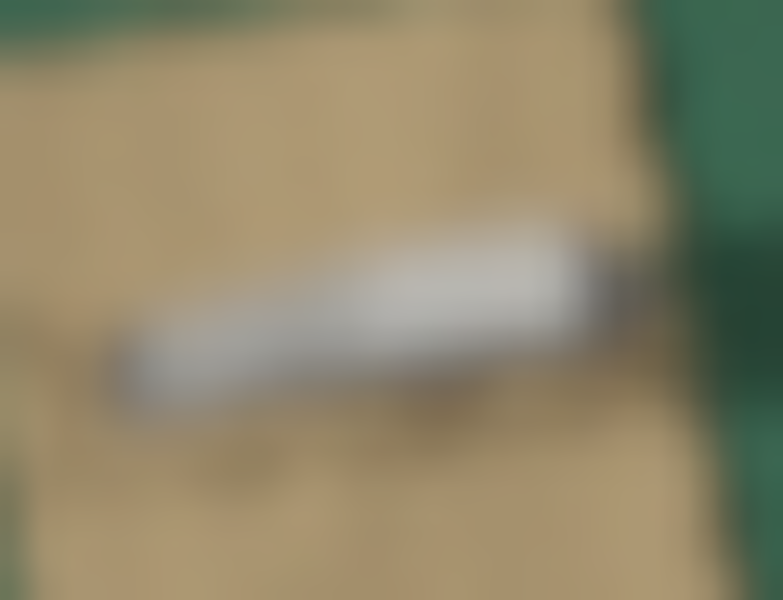

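```bash
python3 -c "
from h import *
go(.503,-.342,.22,9.3)"
```

```text
t 10.57 pos [ 0.6127 -0.262   0.3779] psi 89.41 F [0.  0.  0.1] q6 -2.12
turn [0.0051, 0.0089, 1.3981] shift [0.1104, -0.0809, 0.157]
```

arm_command:
  steps:
    - [[0.005,0.009,1.398],[0.11,-0.081,0.05],0.2]
    - [[0.005,0.009,1.398],[0.11,-0.081,0.08],0.2]
    - [[0.005,0.009,1.398],[0.11,-0.081,0.12],0.2]
    - [[0.005,0.009,1.398],[0.11,-0.081,0.157],0.2]
    - [[0.005,0.009,1.398],[0.11,-0.081,0.157],0.2]
    - [[0.005,0.009,1.398],[0.11,-0.081,0.157],0.2]
    - [[0.005,0.009,1.398],[0.11,-0.081,0.157],0.2]
    - [[0.005,0.009,1.398],[0.11,-0.081,0.157],0.2]
    - [[0.005,0.009,1.398],[0.11,-0.081,0.157],0.2]
    - [[0.005,0.009,1.398],[0.11,-0.081,0.157],0.2]

```text
time: 11.82
eef_pos: [0.5038, -0.3412, 0.2204]
tcp_rot: [0.646, 0.763, 0.0, 0.0]
contact_force: [-0.9, 0.1, 0.5]
opening: 0.598
```

```bash
python3 -c "
from h import *
go(.503,-.342,.12,9.3)
s=read_camera('scene');t=read_camera('top');crop(s,'s13.png',150,240,160,250);crop(t,'t13.png',180,365,145,270)
go(.503,-.342,.12,9.3)
e=get_state()['eef_pos'];print(get_state()['opening'],(proj(s,[e+[0,0,.03],e+[0,0,.05]])-[150,160])*6.667)"
```

```text
t 11.82 pos [ 0.5038 -0.3412  0.2204] psi 9.46 F [-0.9  0.1  0.5] q6 -0.93
turn [0.0004, 0.0002, 0.0028] shift [-0.0006, -0.0009, 0.1004]
s13.png 6.666666666666667
t13.png 4.324324324324325
t 11.93 pos [ 0.5036 -0.3416  0.2202] psi 9.39 F [-0.3 -0.2  0.1] q6 -0.93
turn [0.0002, -0.0, 0.0016] shift [-0.0003, -0.0006, 0.1002]
0.5949599105811898 [[219.10949444 259.09069318]
 [213.223476   229.30870462]]
```

View pics/s13.png

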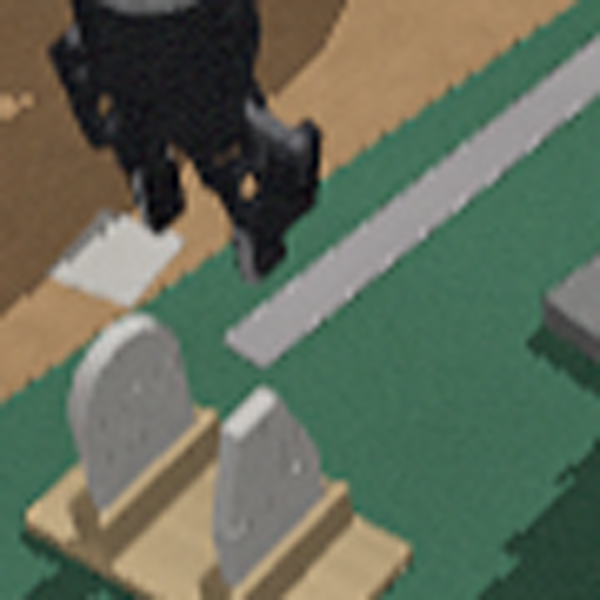

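View pics/t13.png

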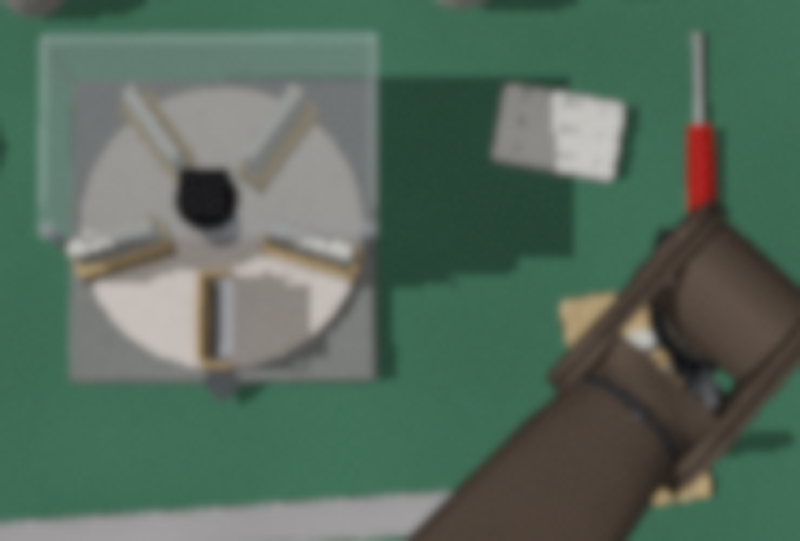

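arm_command:
  steps:
    - [[0,0,0.0016],[-0.0003,-0.0006,0.05],0.2]
    - [[0,0,0.0016],[-0.0003,-0.0006,0.1],0.2]
    - [[0,0,0.0016],[-0.0003,-0.0006,0.135],0.2]
    - [[0,0,0.0016],[-0.0003,-0.0006,0.153],0.2]
    - [[0,0,0.0016],[-0.0003,-0.0006,0.153],0.2]
    - [[0,0,0.0016],[-0.0003,-0.0006,0.153],0.2]

```text
time: 12.68
eef_pos: [0.5042, -0.3431, 0.0693]
tcp_rot: [0.647, 0.762, -0.0, 0.002]
contact_force: [-0.7, 0.4, -0.9]
opening: 0.6
```

```bash
python3 -c "
from h import *
go(.503,-.342,.067,9.3)
s=read_camera('scene');crop(s,'s14.png',150,240,160,250)"
```

```text
t 12.68 pos [ 0.5042 -0.3431  0.0693] psi 9.31 F [-0.7  0.4 -0.9] q6 -0.93
turn [0.0023, 0.0028, 0.0002] shift [0.0013, -0.001, 0.0023]
s14.png 6.666666666666667
```

View pics/s14.png

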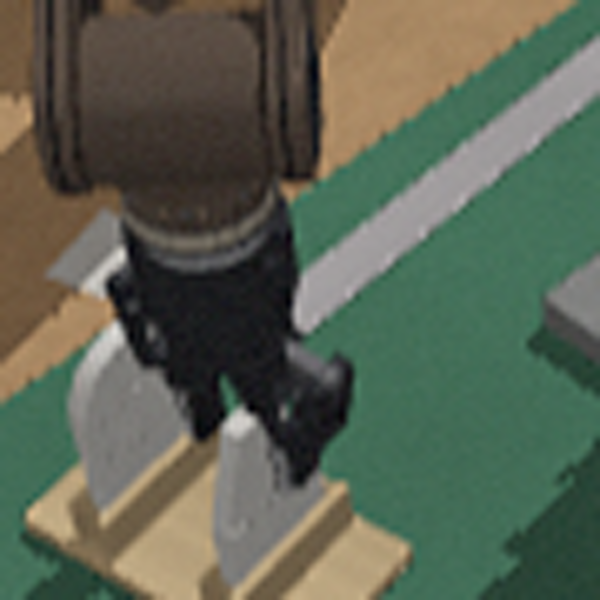

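arm_command:
  steps:
    - [[0,0,0],[0,0,0],-1]
    - [[0,0,0],[0,0,0],-1]
    - [[0,0,0],[0,0,0],-1]
    - [[0,0,0],[0,0,0],-1]
    - [[0,0,0],[0,0,0],-1]
  force: 50

```text
time: 13.35
eef_pos: [0.505, -0.3439, 0.0709]
tcp_rot: [0.647, 0.762, -0.0, 0.003]
contact_force: [-0.4, 0.2, 5.7]
opening: 0.132
```

```bash
python3 -c "
from h import *
go(.503,-.342,.067,9.3);print(get_state()['opening']*85)"
```

```text
t 13.35 pos [ 0.505  -0.3439  0.0709] psi 9.31 F [-0.4  0.2  5.7] q6 -0.93
turn [0.0039, 0.0051, 0.0002] shift [0.0022, -0.0017, 0.0039]
11.219179092997987
```

arm_command:
  steps:
    - [[0,0,0],[0,0,-0.02],-1]
    - [[0,0,0],[0,0,-0.06],-1]
    - [[0,0,0],[0,0,-0.11],-1]
    - [[0,0,0],[0,0,-0.16],-1]
    - [[0,0,0],[0,0,-0.2],-1]
    - [[0,0,0],[0,0,-0.2],-1]

```text
time: 14.1
eef_pos: [0.5054, -0.3442, 0.2762]
tcp_rot: [0.647, 0.762, -0.0, 0.008]
contact_force: [0.5, 0.2, -2.3]
opening: 0.132
```

```bash
python3 -c "
from h import *
go(.526,.0165,.27,89.3);print(get_state()['opening']*85)
s=read_camera('scene');crop(s,'s15.png',140,240,120,245)
t=read_camera('top');crop(t,'t15.png',285,365,190,250)"
```

```text
t 14.1 pos [ 0.5054 -0.3442  0.2762] psi 9.32 F [ 0.5  0.2 -2.3] q6 -0.93
turn [-0.0007, 0.0164, -1.3959] shift [0.3527, 0.0787, 0.0027]
11.210103248135738
s15.png 4.8
t15.png 10.0
```

View pics/s15.png

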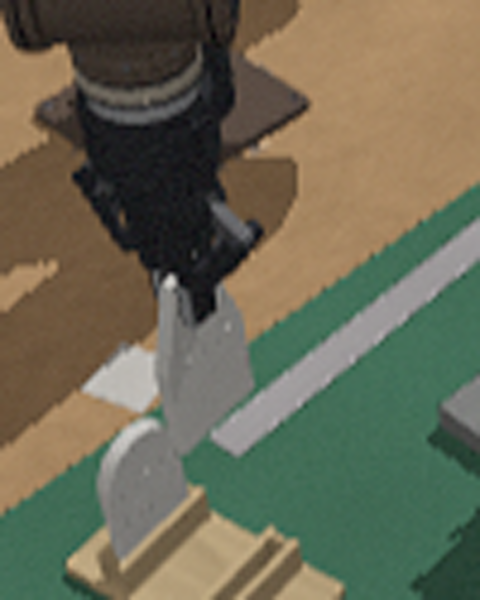

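arm_command:
  steps:
    - [[0,0.016,-0.17],[0.05,0.01,0],-1]
    - [[0,0.016,-0.35],[0.1,0.02,0],-1]
    - [[0,0.016,-0.53],[0.15,0.035,0],-1]
    - [[0,0.016,-0.7],[0.2,0.045,0],-1]
    - [[0,0.016,-0.88],[0.25,0.055,0],-1]
    - [[0,0.016,-1.05],[0.3,0.067,0],-1]
    - [[0,0.016,-1.23],[0.335,0.075,0],-1]
    - [[0,0.016,-1.396],[0.35,0.0785,0.002],-1]
    - [[0,0.016,-1.396],[0.3527,0.0787,0.002],-1]
    - [[0,0.016,-1.396],[0.3527,0.0787,0.002],-1]
    - [[0,0.016,-1.396],[0.3527,0.0787,0.002],-1]

```text
time: 15.58
eef_pos: [0.5239, 0.0175, 0.2663]
tcp_rot: [0.007, 1.0, 0.003, -0.004]
contact_force: [-0.1, -0.8, -1.5]
opening: 0.132
```

```bash
python3 -c "
from h import *
import pickle
go(.526,.0165,.27,89.3);print(get_state()['opening']*85)
s=read_camera('scene');crop(s,'s16.png',220,320,120,220)
t=read_camera('top');crop(t,'t16.png',180,280,150,250);pickle.dump((s,t,get_state()),open('c2.pkl','wb'))"
```

```text
t 15.57 pos [0.5239 0.0175 0.2663] psi 89.16 F [-0.1 -0.8 -1.5] q6 -1.72
turn [0.0061, -0.0087, -0.0025] shift [-0.002, -0.0009, -0.0038]
11.242918962217415
s16.png 6.0
t16.png 6.0
```

View pics/s16.png

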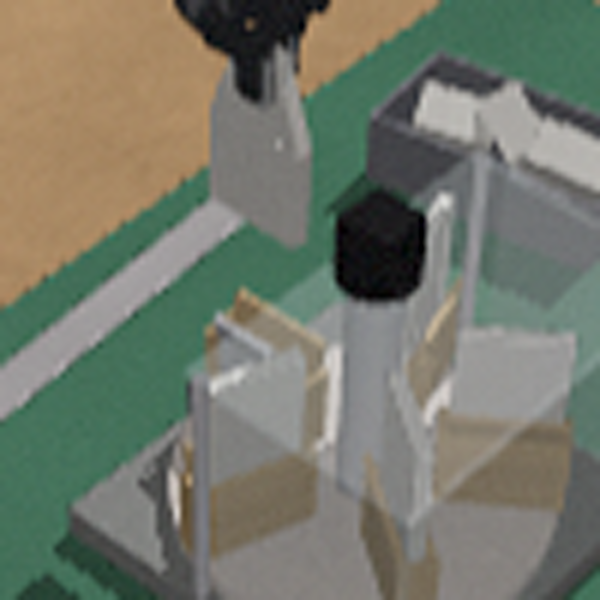

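View pics/t16.png

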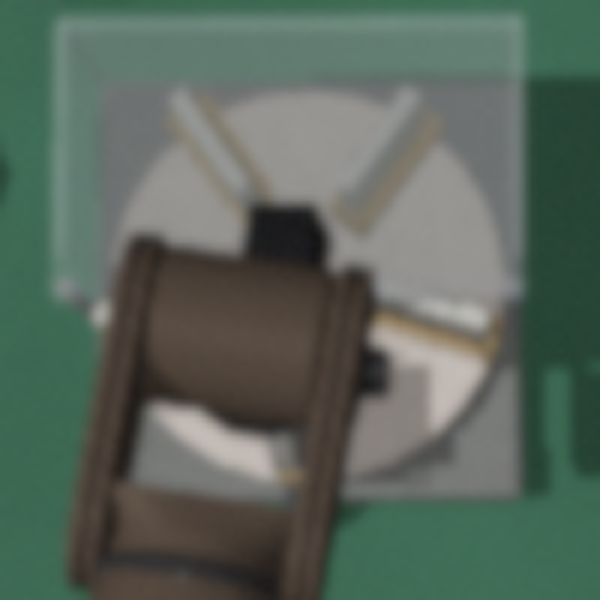

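Run:
```python
from h import *
import pickle
s,t,st=pickle.load(open("c2.pkl","rb"));e=st["eef_pos"]
Q=lambda x,y,z: onz(s,220+(x-2.5)/6,120+(y-2.5)/6,z)[:2].round(4)
print("foot corners",Q(211,198,.2075),Q(300,247,.2075),Q(308,243,.2075))
print("front corner at 70mm up",Q(212,100,.2775),Q(305,152,.2775))
crop(s,"s17.png",250,275,122,164)
print(((proj(s,[[e[0]+dx,e[1]+dy,.2075] for dx in(-.035,.035) for dy in(-.006,.006)])-[250,122])*14.28).round())
```

```text
foot corners [0.4842 0.0093] [0.5541 0.0117] [0.5553 0.0177]
front corner at 70mm up [0.4802 0.0145] [0.5527 0.0147]
s17.png 14.285714285714286
[[ 88. 441.]
 [119. 419.]
 [294. 563.]
 [325. 539.]]
```

View pics/s17.png

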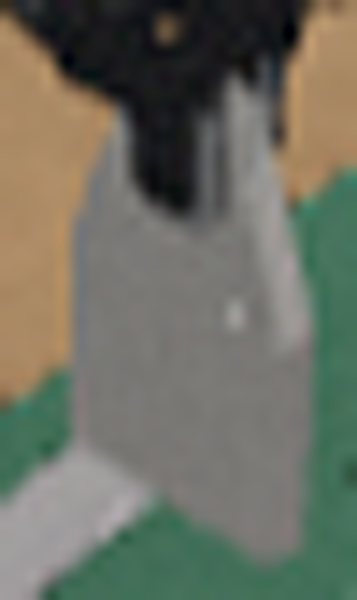

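Run:
```python
from h import *
import pickle
s,t,st=pickle.load(open("c2.pkl","rb"));e=st["eef_pos"]
crop(s,"s18.png",250,285,165,200)
def rect(x,y,z): return np.array([[x+a,y+b,z] for a,b in((-.0375,-.011),(.0375,-.011),(.0375,.011),(-.0375,.011))])
k=600/35
print(((proj(s,rect(.526,.0165,.12))-[250,165])*k).round())
```

```text
s18.png 17.142857142857142
[[ 84. 105.]
 [338. 263.]
 [404. 212.]
 [150.  56.]]
```

View pics/s18.png

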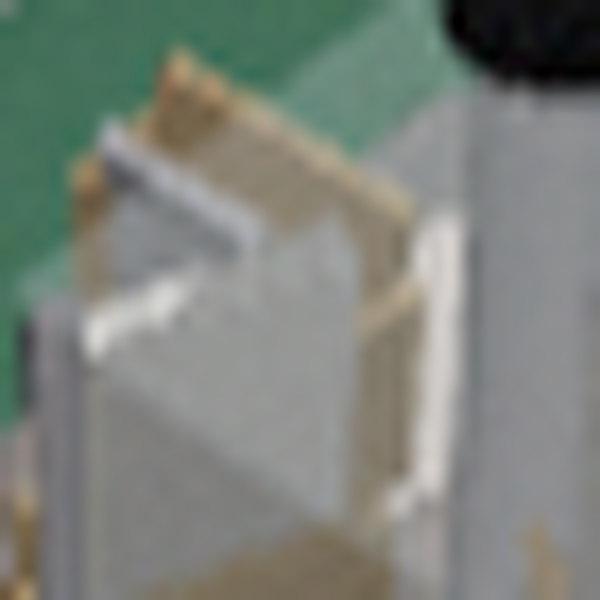

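```bash
python3 -c "
from h import *
go(.529,.0170,.193,89.1)"
```

```text
t 15.68 pos [0.5242 0.0175 0.2667] psi 89.18 F [-0.4 -0.7 -1.2] q6 -1.72
turn [0.0061, -0.0079, 0.0015] shift [-0.0054, -0.0009, 0.0737]
```

arm_command:
  steps:
    - [[0.006,-0.008,0.0],[-0.0054,-0.0009,0.03],-1]
    - [[0.006,-0.008,0.0],[-0.0054,-0.0009,0.06],-1]
    - [[0.006,-0.008,0.0],[-0.0054,-0.0009,0.0737],-1]
    - [[0.006,-0.008,0.0],[-0.0054,-0.0009,0.0737],-1]
    - [[0.006,-0.008,0.0],[-0.0054,-0.0009,0.0737],-1]

```text
time: 16.3
eef_pos: [0.5299, 0.0167, 0.1946]
tcp_rot: [0.007, 1.0, -0.0, 0.001]
contact_force: [-0.1, 0.4, -1.7]
opening: 0.134
```

```bash
python3 -c "
from h import *
import pickle
s=read_camera('scene');crop(s,'s19.png',245,290,155,200)
t=read_camera('top');crop(t,'t19.png',200,260,190,240);pickle.dump((s,t,get_state()),open('c3.pkl','wb'))
go(.529,.0170,.193,89.1)"
```

```text
s19.png 13.333333333333334
t19.png 12.0
t 16.4 pos [0.53   0.0168 0.1947] psi 89.18 F [ 0.1  0.9 -1.7] q6 -1.72
turn [-0.0003, 0.003, 0.0013] shift [0.001, 0.0002, 0.0017]
```

View pics/s19.png

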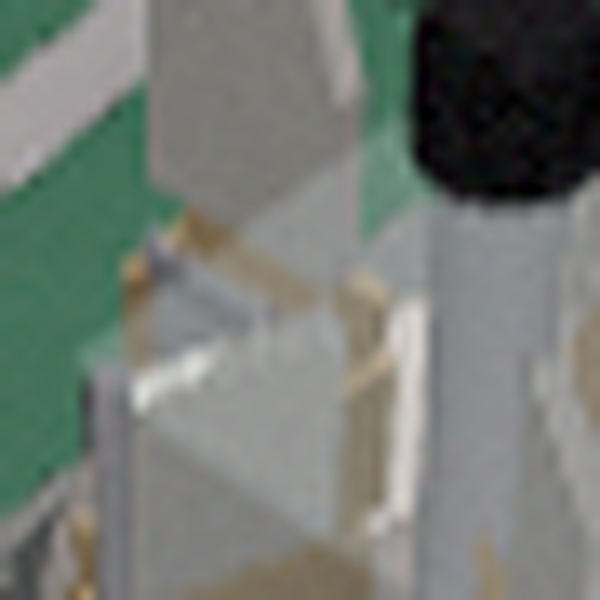

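View pics/t19.png

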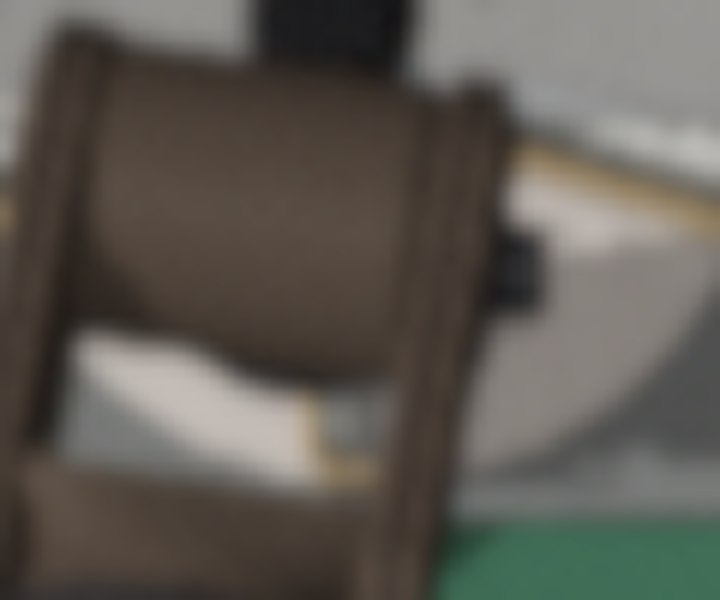

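arm_command:
  steps:
    - [[0,0.002,-0.004],[-0.001,0.0012,0.004],-1]
    - [[0,0.002,-0.004],[-0.001,0.0012,0.009],-1]
    - [[0,0.002,-0.004],[-0.001,0.0012,0.014],-1]
    - [[0,0.002,-0.004],[-0.001,0.0012,0.02],-1]
    - [[0,0.002,-0.004],[-0.001,0.0012,0.02],-1]

```text
time: 17.02
eef_pos: [0.5304, 0.0181, 0.1737]
tcp_rot: [0.005, 1.0, -0.0, -0.0]
contact_force: [-0.7, 0.4, -1.8]
opening: 0.133
```

```bash
python3 -c "
from h import *
go(.531,.018,.16,89.4);print(get_state()['wrist_torque'])
s=read_camera('scene');crop(s,'s20.png',245,290,155,200)"
```

```text
t 17.02 pos [0.5304 0.0181 0.1737] psi 89.41 F [-0.7  0.4 -1.8] q6 -1.72
turn [-0.0001, -0.0009, 0.0001] shift [-0.0006, -0.0, 0.0137]
[-0.00527312 -0.01331863 -0.04812421]
s20.png 13.333333333333334
```

View pics/s20.png

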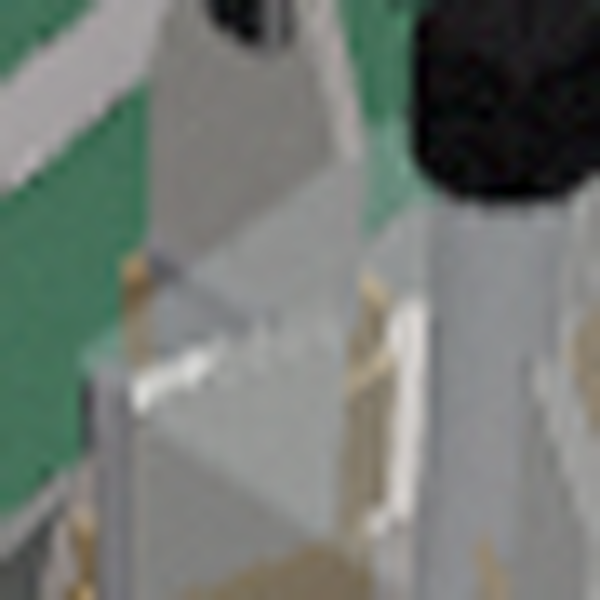

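arm_command:
  steps:
    - [[0,0,0],[-0.0004,0,0.005],-1]
    - [[0,0,0],[-0.0004,0,0.01],-1]
    - [[0,0,0],[-0.0004,0,0.015],-1]
    - [[0,0,0],[-0.0004,0,0.02],-1]
    - [[0,0,0],[-0.0004,0,0.02],-1]

```text
time: 17.7
eef_pos: [0.5314, 0.0183, 0.1537]
tcp_rot: [0.005, 1.0, 0.0, 0.0]
contact_force: [1.6, 3.3, -2.1]
opening: 0.133
```

```bash
python3 -c "
from h import *
go(.531,.018,.134,89.4);print(get_state()['wrist_torque'],get_state()['opening'])"
```

```text
t 17.7 pos [0.5314 0.0183 0.1537] psi 89.4 F [ 1.6  3.3 -2.1] q6 -1.72
turn [0.0006, 0.0008, -0.0] shift [0.0004, -0.0004, 0.0197]
[ 0.58489396 -0.38207676 -0.04147746] 0.1330421003298357
```

arm_command:
  steps:
    - [[0,0,0],[0,0,0.004],-1]
    - [[0,0,0],[0,0,0.008],-1]
    - [[0,0,0],[0,0,0.012],-1]
    - [[0,0,0],[0,0,0.016],-1]
    - [[0,0,0],[0,0,0.02],-1]
    - [[0,0,0],[0,0,0.02],-1]

```text
time: 18.45
eef_pos: [0.5311, 0.0184, 0.1327]
tcp_rot: [0.005, 1.0, 0.0, 0.0]
contact_force: [1.2, 2.5, -3.1]
opening: 0.137
```

```bash
python3 -c "
from h import *
go(.531,.018,.134,89.4);print(get_state()['wrist_torque'],get_state()['opening'])"
```

```text
t 18.45 pos [0.5311 0.0184 0.1327] psi 89.39 F [ 1.2  2.5 -3.1] q6 -1.72
turn [0.0008, 0.0002, -0.0001] shift [0.0001, -0.0004, -0.0013]
[ 0.47683559 -0.26607282 -0.04565393] 0.13710125056588537
```

```bash
python3 -c "
from h import *
s=read_camera('scene');crop(s,'s21.png',235,305,130,200);t=read_camera('top');crop(t,'t21.png',200,260,190,240)
print(get_state()['contact_force'],get_state()['eef_pos'])"
```

```text
s21.png 8.571428571428571
t21.png 12.0
[ 1.58977756  2.13047287 -3.34086798] [0.53104153 0.01839846 0.13277898]
```

View pics/s21.png

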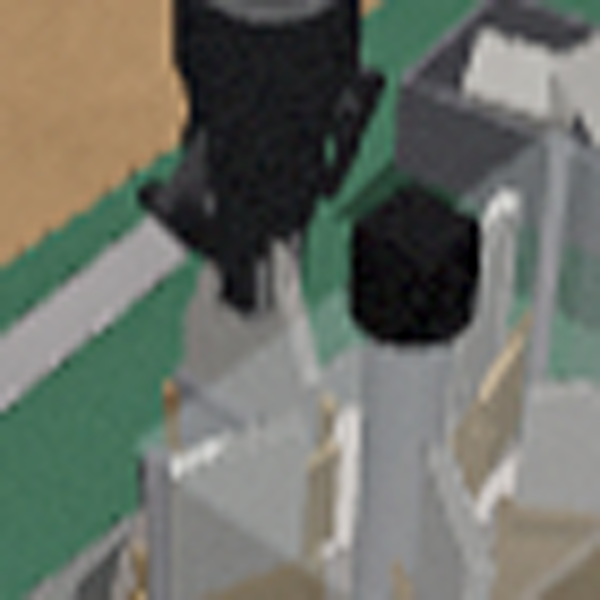

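arm_command:
  steps:
    - [[0,0,0],[0,0,0.002],-1]
    - [[0,0,0],[0,0,0.004],-1]
    - [[0,0,0],[0,0,0.006],-1]
    - [[0,0,0],[0,0,0.006],-1]

```text
time: 19.05
eef_pos: [0.5311, 0.0184, 0.1266]
tcp_rot: [0.005, 1.0, 0.0, 0.0]
contact_force: [0.3, 3.0, -0.3]
opening: 0.133
```

arm_command:
  steps:
    - [[0,0,0],[0,0,0.002],-1]
    - [[0,0,0],[0,0,0.004],-1]
    - [[0,0,0],[0,0,0.004],-1]

```text
time: 19.42
eef_pos: [0.531, 0.0184, 0.1223]
tcp_rot: [0.005, 1.0, 0.0, 0.0]
contact_force: [0.5, 2.3, -1.0]
opening: 0.132
```

arm_command:
  steps:
    - [[0,0,0],[0,0,0.002],-1]
    - [[0,0,0],[0,0,0.004],-1]
    - [[0,0,0],[0,0,0.004],-1]

```text
time: 19.8
eef_pos: [0.5311, 0.0184, 0.1193]
tcp_rot: [0.005, 1.0, 0.0, 0.0]
contact_force: [-1.7, 3.2, 5.2]
opening: 0.134
```

arm_command:
  steps:
    - [[0,0,0],[0,0,0.001],-1]
    - [[0,0,0],[0,0,0.002],-1]
    - [[0,0,0],[0,0,0.002],-1]

```text
time: 20.18
eef_pos: [0.5313, 0.0184, 0.1194]
tcp_rot: [0.005, 1.0, 0.0, -0.0]
contact_force: [-3.2, 3.0, 8.6]
opening: 0.137
```

arm_command:
  steps:
    - [[0,0,0],[0,0,0.002],-1]
    - [[0,0,0],[0,0,0.004],-1]
    - [[0,0,0],[0,0,0.004],-1]

```text
time: 20.55
eef_pos: [0.5317, 0.0183, 0.1194]
tcp_rot: [0.005, 1.0, 0.0, -0.0]
contact_force: [-6.7, 3.2, 17.1]
opening: 0.13
```

```bash
python3 -c "
from h import *
go(.531,.018,.134,89.4);print(get_state()['wrist_torque'],get_state()['opening'])"
```

```text
t 20.55 pos [0.5317 0.0183 0.1194] psi 89.46 F [-6.7  3.2 17.1] q6 -1.72
turn [0.0, -0.0008, 0.0011] shift [0.0007, -0.0003, -0.0146]
[0.74276905 1.40276593 0.00630869] 0.13031745795005617
```

arm_command:
  steps:
    - [[0,0,0],[0,0,0],-1]
    - [[0,0,0],[0,0,0],-0.5]
    - [[0,0,0],[0,0,0],0]
    - [[0,0,0],[0,0,0],0]
    - [[0,0,0],[0,0,0],0]
    - [[0,0,0],[0,0,0],0]

```text
time: 21.3
eef_pos: [0.5317, 0.0182, 0.1193]
tcp_rot: [0.005, 1.0, -0.0, -0.0]
contact_force: [-0.0, 0.6, -0.4]
opening: 0.501
```

```bash
python3 -c "
from h import *
go(.531,.018,.134,89.4);print(get_state()['wrist_torque'],get_state()['opening'])
s=read_camera('scene');crop(s,'s22.png',235,305,130,200)"
```

```text
t 21.3 pos [0.5317 0.0182 0.1193] psi 89.46 F [-0.   0.6 -0.4] q6 -1.72
turn [-0.0001, -0.0009, 0.0011] shift [0.0007, -0.0002, -0.0147]
[-0.00531728 -0.03473838 -0.03501121] 0.5013475516720168
s22.png 8.571428571428571
```

View pics/s22.png

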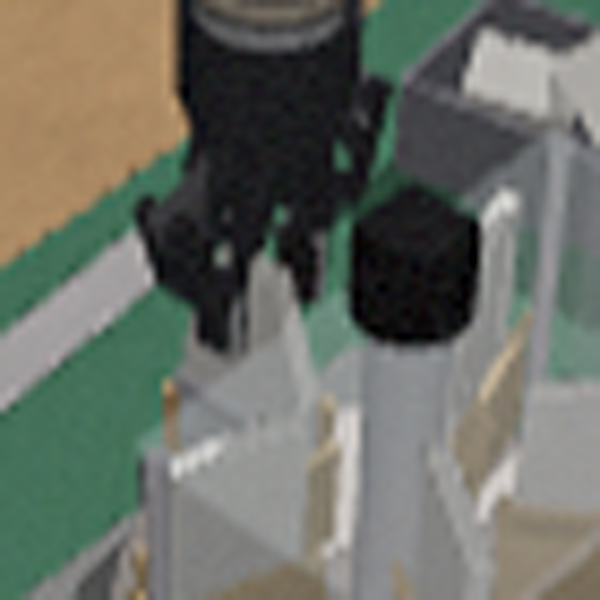

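arm_command:
  steps:
    - [[0,0,0],[0,0,-0.02],0.1]
    - [[0,0,0],[0,0,-0.06],0.1]
    - [[0,0,0],[0,0,-0.12],0.1]
    - [[0,0,0],[0,0,-0.18],0.1]
    - [[0,0,0],[0,-0.06,-0.24],0.1]
    - [[0,0,0],[0,-0.12,-0.26],0.1]
    - [[0,0,0],[0,-0.18,-0.26],0.1]
    - [[0,0,0],[0,-0.24,-0.26],0.1]
    - [[0,0,0],[0,-0.29,-0.26],0.1]
    - [[0,0,0],[0,-0.29,-0.26],0.1]
    - [[0,0,0],[0,-0.29,-0.26],0.1]

```text
time: 22.72
eef_pos: [0.5291, -0.2716, 0.379]
tcp_rot: [0.005, 1.0, 0.0, -0.001]
contact_force: [-0.0, 0.7, -0.9]
opening: 0.552
```

```bash
python3 -c "
from h import *
import pickle
t=read_camera('top');crop(t,'t23.png',180,280,145,245);s=read_camera('scene');crop(s,'s23.png',225,345,140,250)
cv2.imwrite('pics/t23f.png',cv2.resize(t['frame'][:,:,::-1],(800,600)))
pickle.dump((s,t),open('c4.pkl','wb'));print(get_state()['contact_force'],get_state()['time'])"
```

```text
t23.png 6.0
s23.png 5.454545454545454
[0.79942641 0.57157083 0.30240819] 22.825
```

View pics/t23.png

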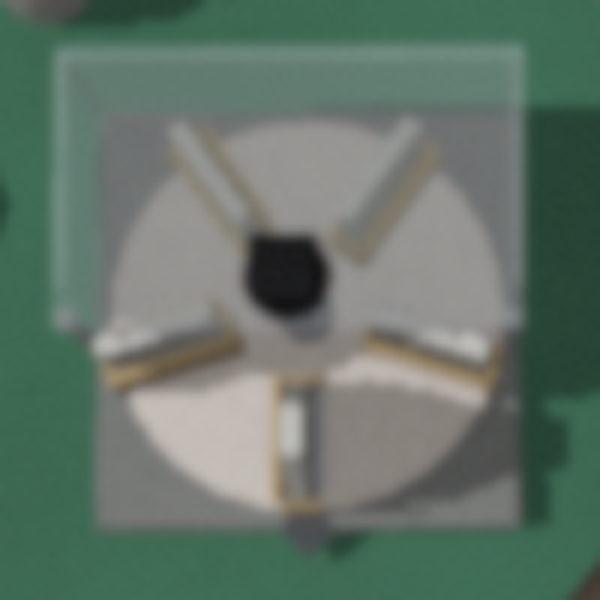

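View pics/s23.png

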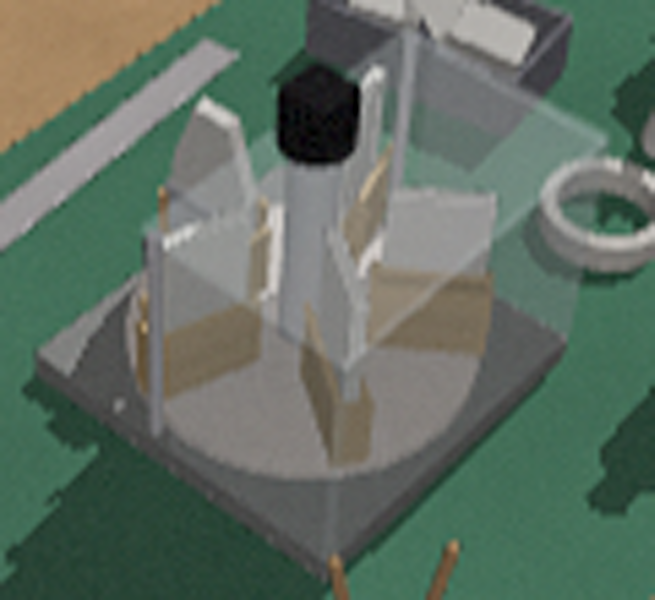

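View pics/t23f.png

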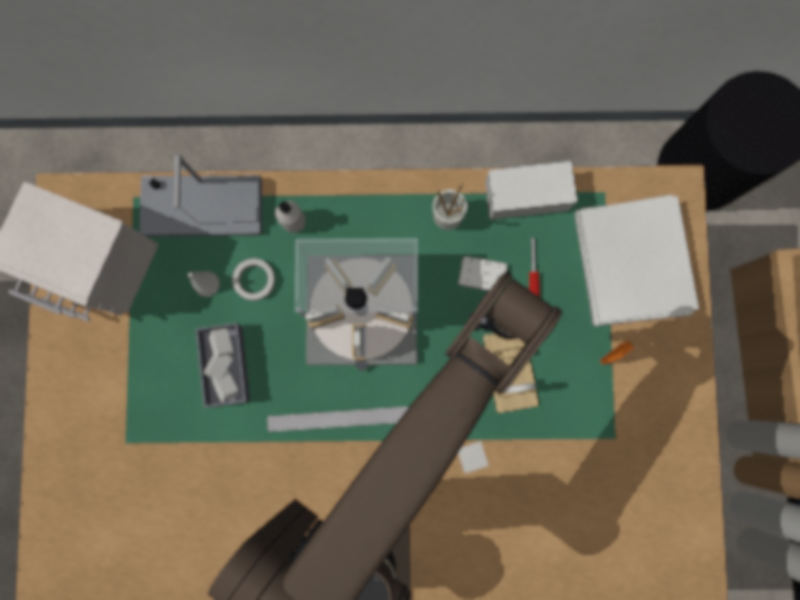

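Run:
```python
from h import *
import pickle
s,t=pickle.load(open("c4.pkl","rb"))
P=lambda x,y,z: onz(t,180+(x-2.5)/6,145+(y-2.5)/6,z)[:2].round(4)
k=5.4545;Q=lambda x,y,z: onz(s,225+(x-2.2)/k,140+(y-2.2)/k,z)[:2].round(4)
print("top view ridge",P(291,402,.1905),P(291,452,.1905))
for z in(.185,.1905,.196): print(z,"scene",Q(203,97,z),Q(240,122,z))
crop(s,"s24.png",245,290,150,195)
```

```text
top view ridge [0.5413 0.0168] [0.5122 0.0168]
0.185 scene [0.5041 0.0264] [0.5395 0.024 ]
0.1905 scene [0.5083 0.0216] [0.5435 0.0192]
0.196 scene [0.5125 0.0168] [0.5475 0.0144]
s24.png 13.333333333333334
```

View pics/s24.png

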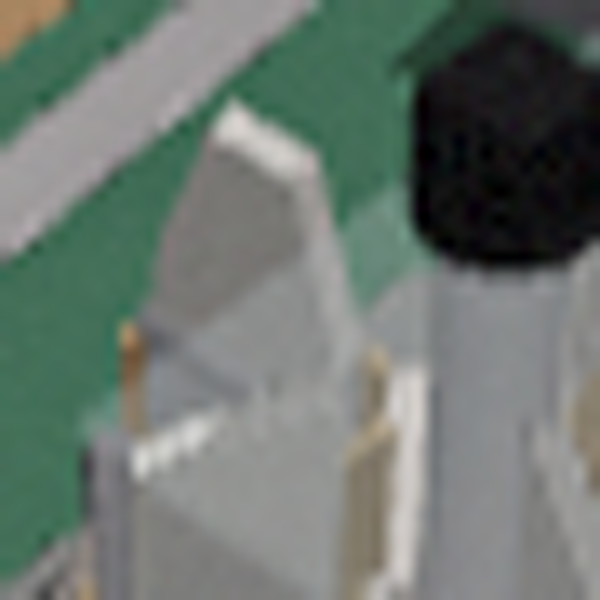

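```bash
python3 -c "
from plant import *
print(sign_off())"
```

```text
the job is handed in; nothing more can be done
None
```

I turned the carousel about 170° by its knob to bring the empty slot to the pointer. Then I took the horn pattern from the stand, pressed it into the slot down to the depth stop, released it and backed off. The job was handed in at about 23 s; `sign_off()` gives no verdict.

**Last checks:**
- **Depth stop:** the tool stayed at 119.4 mm while the upward force rose from about 5 to 17 N, so the foot is on a rigid stop about 60 mm above the bench. That is inside the given 48–68 mm and well under 60 N.
- **Horn pattern:** in both views it stands upright with its top about 190 mm up. The middle of its top edge is at about (0.527, 0.017) m, within about 2 mm of my estimate of the slot's middle.
- **Slot at the pointer:** it is about 1° off, or 1–2 mm, against the 9 mm allowed.
- **Other things:** nothing visibly moved, but I only compared the views by eye. The arm partly hid the round-topped pattern in the last top view.

**What failed or disagreed:**
- **First knob grasp:** it closed on nothing. The fingertips look about 35–40 mm higher in the pictures than the TCP reported by the robot, so I allowed for that from then on.
- **Carousel axis:** feeling the knob put it at about x = 0.612 m, while the top camera's plate fit gave 0.606 m. I used the felt value.
- **Clip force:** I expected an upward push of a few newtons through the clip. The vertical force showed none before the stop; there was only about 3 N sideways.

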